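# Deburr the bore edge of a clock bezel and rack the tool

### The job

Slide the green-handled deburring tool out of its slotted rack and, holding it square to the tilted face of the brass clock bezel, run its cone-shaped blade in a full circle clockwise (as seen looking at the face) all the way round the upper edge of the bore, from the red mark back to the red mark. Keep a steady light pressure, so that the sprung cushion under the bezel stays part-way down and is never pushed to its bottom stop. Then slide the tool back into the rack slot, upright and fully home, let go, and leave the other things on the bench where they are.

Things in the scene. Friction and masses are not known exactly. Their poses are not given: they have to be found in the camera images.
- handle (a point): Centre of the deburring tool's flat green handle: 40 mm along its x, 22 mm thick along its y (grip it across y), 62 mm tall along z. The axes are the tool's own, +z from blade to handle; it stands upright in the rack at the start. Under the handle is a black flange 44 x 36 mm, 6 mm thick, its underside 36 mm below this point. Tool 0.13 to 0.21 kg.
- blade_tip (a point): Point of the tool's steel cone-shaped blade, on the tool's axis 78 mm below the handle's centre; axes are the tool's own. The cone is 10 mm high and widens to a disc 30 mm across, 3 mm thick. Between disc and flange is a flat steel tang, 28 mm along x, 8 mm thick along y, 29 mm long.
- slot (a point): Home place of the tool's axis in the rack's slot, level with the top of the tines (85 mm above the bench). x runs along the slot, z is up. The slot is 14 mm wide (y), open at its -x end 52 mm from here, closed by a post 23 mm to the +x side, no higher than the tines. At the start the tool's axis is within 4 mm of here, its x along this x within 2 degrees.
- rack: Wooden tool rack fixed to the bench: base 12 mm thick, a post, two light tines 14 mm thick and 38 mm wide with the slot between. Origin on the bench 85 mm under point slot, same axes. The tool hangs by its flange on the tines, tang in the slot, blade below, so it leaves and enters only along x, with the flange 2 to 12 mm above the tines.
- bore (a point): Centre of the bezel's bore in the plane of its upper edge; sinks with the cushion. z: out of the face along the bore's axis, 30 degrees from vertical. x: along the face to the red mark, the highest point of the edge. y: level, to the left as seen looking at the face, mark up. Clockwise from the mark goes first towards -y.
- mark (a point): Red mark (9 mm stripe) on the face and outside of the brass clock bezel: a ring, bore 100 mm, outside 128 mm, 18 mm high, clipped on a black disc on a tilted stand; clips end 2 mm below the edge. 57 mm from point bore, same axes. With the tool square to the face, its point 42.5 mm from the axis and 5 mm below the edge plane, the cone's middle rests on the edge.
- cushion (a joint): How far the sprung cushion with the bezel is pressed in along the bore's axis, in m: 0 = up (untouched), 0.014 = bottom stop. It pushes back with about 1 N at first and 0.2 N more per mm, and returns by itself. Keep it near 6 mm while working (1.5 to 12.5 is enough contact and not too much).
- loupe: Bystander: black magnifier standing on the bench, 48 mm across, 52 mm tall; origin at the centre of its underside. Leave alone.
- jar: Bystander: amber jar with a metal lid, 54 mm across, 65 mm tall; origin at the centre of its underside. Leave alone.
- gear: Bystander: brass gear wheel lying flat, 82 mm across and 6 mm thick, with an upright steel arbor reaching 46 mm; origin at the centre of its underside. Leave alone.
There are look-alikes about, which are no part of the job. Leave any brown or white look-alike of the part that bears handle alone.

How it is judged:
By the outcome, as a careful person would: the job done as asked, in the order asked, and still so for the second after the job is handed in, with the robot touching nothing.
It also fails if it takes over 72 s, if anything falls off the work surface, if the arm or the gripper's body presses on something with over 40 N, if the wrist force passes 120 N, or if a joint passes its speed limit or range.

### The arm

A 6-joint arm with a two-finger parallel gripper is mounted at the origin on the work surface. World frame = base frame: x ahead of the robot, y to its left, z up, the work surface at z = 0. Lengths are in m, angles in rad, forces in N, time in s.
With the tool pointing down it reaches from about 0.35 to 0.85 m from the base axis. Payload 8.1 kg.
Tool frame: the origin (TCP) lies at the very end of the fingers, on their centre line; the grasp point (between the pads) lies 19 mm behind it; z points along the fingers, y is the direction in which the jaws open and shut (so a half turn about z gives the same grasp; the last joint's range is limited). The gripper opens to 93 mm and grips with 3 to 60 N. Pads are 15 mm wide; open, the fingers measure 128 mm over their backs; the gripper's body (75 mm by 188 mm) begins 65 mm behind the grasp point.
Start: joints at [1.026, 0.13, 1.488, -0, 1.523, -0.085], TCP at [0.266, 0.538, 0.219] pointing down, gripper open.
Joint ranges: [-2.96, 2.96], [-0.89, 2.26], [0.02, 2.5], [-1.34, 4.48], [0, 2.73], [-2.66, 2.66]. Speed limits (rad/s): [2.39, 2.39, 2.79, 3.14, 3.14, 3.14].

### API

Orientations are given as a unit quaternion [w, x, y, z].
In Python, from plant import state, imaging, ticket gives the robot as it stands. The module is installed in compiled form; this text tells all that it offers.
- The arm moves only by the tool apply_moves, never from a script. Its argument "moves" is a list that holds one entry, the list of rows, each a list of 4 numbers: the shift along the tool's x, y, z in mm, then the turn about the tool's z in degrees. In form: [[[x, y, z, yaw], ...]]. A call has 1 to 12 rows; each row is the pose to reach, as a shift and turn from the pose commanded when the call began, along the tool's axes at that moment; what a row does not reach only later rows make up. A row lasts 1/10 s, in which the tool goes at most 50 mm and 8.59 degrees, less where a joint would pass 70% of its speed; a pose out of reach is approached as far as the arm can. A call with a gripper value outside its range is refused whole. "hand" is the closure, from 0 (fully open) to 1 (shut), set as the call begins (left out, the last holds). The fingers move at their own pace and stop on an object; "grip_force" is the grip in N (left out, the last holds). Time passes only in rows, so rows that repeat a pose let the fingers close. It gives the time, the measured TCP pose, the force and the opening at its end, in the units of the state.
- state(): the state, without advancing time (a new reading comes with each control period).
- imaging.read_camera(name): name is "side" or "top" or "wrist"; returns the picture (480x640x3 uint8, red, green, blue); there is no depth.
- imaging.camera_info(name): a dict with "intrinsics" (3x3 intrinsics, pixels), "world_to_cam" (4x4, takes a point from world to camera coordinates). Camera axes: x right, y down, z forward; pixel columns grow to the right and rows downward; lengths in m; the calibration is good to about 2 mm. A picture is of the moment at which its call begins: read the wrist's pose just before it. camera_info takes no time and is no camera call; for the wrist camera it gives the pose at the moment of the call.
- ticket.job_done(): hands the job in, once; it reports no verdict.
Trained networks look in the newest picture that a camera, given by its name, has taken for a name from the list of things; names that differ only in an ending like _2 or _b are one class to them, and where a whole thing is asked for, a point or a joint stands for the part that bears it (a point fixed in the world has none). Each returns a list of dicts, best first, with "p" (0 to 1); they miss things now and then, are a little off and sometimes report something else, mostly with a low value. They report only what shows in the picture. A call takes as long as a camera call. They do not tell look-alikes from the thing itself.
- imaging.find_in(label, camera): "rect" ([left, top, right, bottom] in pixels, round what is visible of it).
- imaging.outline_of(label, camera): "pixels" (480x640 bool, what is visible of it) and "rect" ([left, top, right, bottom] in pixels, round what is visible of it).
The state is a dict: "clock": time; "joints": joint angles; "qd": joint speeds; "tau": joint torques, N m; "position": TCP position; "eef_rot": TCP orientation; "wrist_force": force on the tool from outside, world axes, zero at the start; "torque": the same for the moment, N m; "gripper_width": opening from 0.0 (shut) to 1.0 (fully open).
Only numpy, scipy, OpenCV 4.12 (cv2) and the standard library are available. Lean on these libraries where they do the work, as an engineer would, in place of code of your own. Each camera call takes 0.05 s, during which the arm holds its last target.

## Working session

There is one attempt and no reset: what is moved stays moved. The work goes in short steps, Python scripts to look and compute and a tool call to move; the robot and the scene stay as the last step left them, time stands still between calls to the robot, and variables do not carry over. Pictures are saved under pics/ and viewed, and the job is handed in when it is done.

Besides the shell and the picture viewer there is one more tool, called after "Request:" as name(argument=value, ...) on one line, values as JSON. apply_moves: Moves the arm, as the interface text tells. Its arguments: {"type":"object","properties":{"moves":{"type":"array"},"hand":{"type":"number"},"grip_force":{"type":"number"}},"required":["moves"]}

```bash
mkdir -p pics; ls
python3 - <<'E'
from plant import state, imaging
import cv2,numpy as np
print(state())
for n in ["side","top","wrist"]:
    im=imaging.read_camera(n); cv2.imwrite(f"pics/{n}0.png",im[:,:,::-1])
    ci=imaging.camera_info(n); print(n,np.round(ci["intrinsics"],2).tolist(),np.round(ci["world_to_cam"],4).tolist())
E
```

```text
pics
{'clock': 0.0, 'joints': array([ 1.02556145e+00,  1.31155591e-01,  1.48928599e+00, -4.46732703e-06,
        1.52300820e+00, -8.54034425e-02]), 'qd': array([-0.00154224,  0.00156176, -0.00023025,  0.00047156,  0.00166716,
       -0.00155011]), 'tau': array([ 1.96187262e-03, -5.59823799e+01, -4.91782951e+01,  7.67349545e-02,
        3.50857351e-02, -1.22541460e-04]), 'position': array([0.26596054, 0.53718834, 0.2175871 ]), 'eef_rot': array([-2.85844762e-04,  2.27895254e-01,  9.73685211e-01, -8.83474071e-04]), 'wrist_force': array([ 0.27170183, -0.12086796,  0.22171301]), 'torque': array([-0.04825587,  0.02590096, -0.01710663]), 'gripper_width': 0.9982019896441037}
side [[617.08, 0.0, 326.4], [0.0, 617.08, 230.36], [0.0, 0.0, 1.0]] [[0.7444, -0.6675, 0.0163, -0.4881], [-0.3861, -0.4502, -0.8052, 0.2592], [0.5448, 0.5931, -0.5928, 0.8173], [0.0, 0.0, 0.0, 1.0]]
top [[496.75, 0.0, 330.61], [0.0, 496.75, 241.65], [0.0, 0.0, 1.0]] [[0.0122, -0.9998, 0.0177, -0.1052], [-0.9858, -0.015, -0.1674, 0.5838], [0.1677, -0.0154, -0.9857, 0.9097], [0.0, 0.0, 0.0, 1.0]]
wrist [[431.31, 0.0, 317.84], [0.0, 431.31, 243.44], [0.0, 0.0, 1.0]] [[0.4437, 0.8962, -0.0002, -0.6006], [0.8655, -0.4284, 0.2595, -0.03], [0.2324, -0.1153, -0.9658, 0.3905], [0.0, 0.0, 0.0, 1.0]]
```

View pics/side0.png

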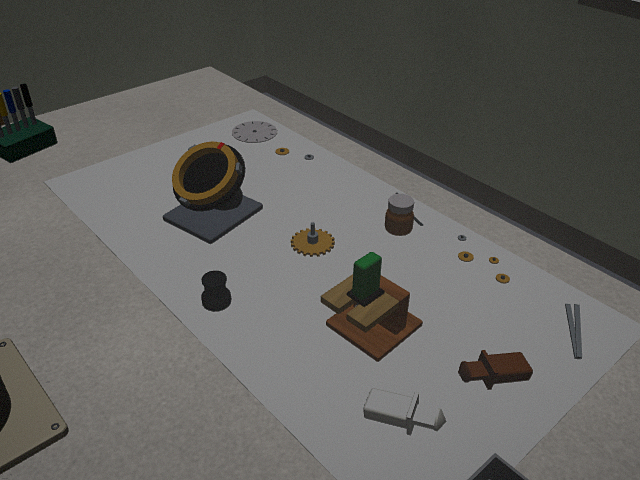

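View pics/top0.png

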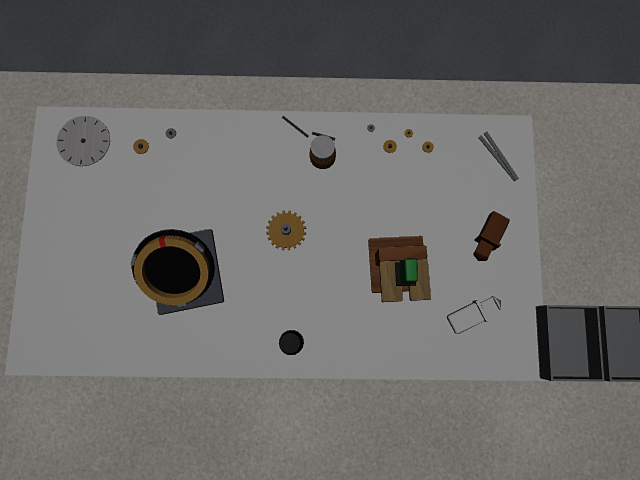

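View pics/wrist0.png

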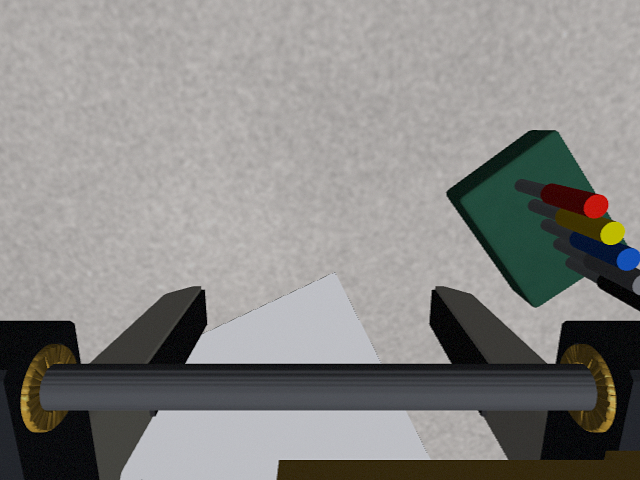

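The candidates for the tool in the top view are the green upright handle in the rack at (410,270), the brown look-alike lying at (490,236), and the white look-alike lying at (475,315). By the description it is the green one. The bezel is at (173,268) with its red mark at (162,241), and the rack slot opens towards the robot, which is down in the picture.

Moves can only yaw about the tool's z, so the 30° tilt can't come from the arm. I'll first check the crops and measure roughly.

```bash
cat > h.py <<'E'
from plant import state, imaging
import cv2,numpy as np
from scipy.optimize import least_squares
from scipy.spatial.transform import Rotation as R
def cam(n):
    c=imaging.camera_info(n); return np.array(c["intrinsics"]),np.array(c["world_to_cam"])
def proj(c,P):
    K,T=c; P=np.atleast_2d(P); q=P@T[:3,:3].T+T[:3,3]; u=q@K.T; return u[:,:2]/u[:,2:]
def onplane(c,uv,z):
    K,T=c; Rm=T[:3,:3]; C=-Rm.T@T[:3,3]; d=Rm.T@np.linalg.solve(K,[uv[0],uv[1],1]); return C+d*(z-C[2])/d[2]
def tri(obs):
    A=[];b=[]
    for c,uv in obs:
        K,T=c;Rm=T[:3,:3];C=-Rm.T@T[:3,3];d=Rm.T@np.linalg.solve(K,[uv[0],uv[1],1]);d/=np.linalg.norm(d)
        M=np.eye(3)-np.outer(d,d);A.append(M);b.append(M@C)
    x=np.linalg.lstsq(np.vstack(A),np.hstack(b),rcond=None)[0]; return x
def crop(n,im,x0,y0,x1,y1,s):
    cv2.imwrite(n,cv2.resize(im[y0:y1,x0:x1,::-1],None,fx=s,fy=s,interpolation=cv2.INTER_CUBIC))
def bright(im,g=0.5): return (255*(im/255.)**g).astype(np.uint8)
E
python3 - <<'E'
from h import *
t=cv2.imread('pics/top0.png')[:,:,::-1]; s=cv2.imread('pics/side0.png')[:,:,::-1]
T=cam('top');S=cam('side')
crop('pics/c_top_rack.png',bright(t),350,220,450,320,6)
crop('pics/c_top_bez.png',bright(t),120,220,230,320,6)
crop('pics/c_side_rack.png',bright(s),310,240,430,360,5)
crop('pics/c_side_bez.png',bright(s),150,130,270,250,5)
for n,uv,z in [('handle',(410,270),.15),('bez',(173,268),.1),('loupe',(291,342),.05),('jar',(322,147),.065),('gear',(286,230),.006)]:
    print(n,np.round(onplane(T,uv,z),3))
for l in ['handle','mark','blade_tip','rack']:
  for c in ['top','side']:
    print(l,c,[(np.round(d['rect']).tolist(),round(d['p'],2)) for d in imaging.find_in(l,c)][:4])
print(state()['clock'])
E
```

```text
handle [ 0.521 -0.233  0.15 ]
bez [0.524 0.187 0.1  ]
loupe [ 0.394 -0.026  0.05 ]
jar [ 0.771 -0.078  0.065]
gear [ 0.615 -0.007  0.006]
handle top [([445.0, 294.0, 504.0, 334.0], 0.9), ([473.0, 211.0, 513.0, 261.0], 0.81), ([399.0, 260.0, 419.0, 285.0], 0.16)]
handle side [([348.0, 252.0, 382.0, 307.0], 0.74), ([362.0, 387.0, 445.0, 437.0], 0.64), ([457.0, 350.0, 532.0, 391.0], 0.63)]
mark top []
mark side [([170.0, 143.0, 245.0, 213.0], 0.94), ([346.0, 250.0, 384.0, 308.0], 0.72), ([200.0, 270.0, 233.0, 312.0], 0.72), ([323.0, 276.0, 426.0, 361.0], 0.45)]
blade_tip top [([398.0, 258.0, 420.0, 286.0], 0.86), ([474.0, 209.0, 508.0, 264.0], 0.64)]
blade_tip side [([347.0, 253.0, 383.0, 308.0], 0.82), ([361.0, 389.0, 448.0, 435.0], 0.82), ([459.0, 350.0, 532.0, 391.0], 0.76), ([172.0, 140.0, 245.0, 211.0], 0.41)]
rack top [([368.0, 237.0, 432.0, 298.0], 0.92)]
rack side [([321.0, 275.0, 424.0, 361.0], 0.7)]
0.55
```

```bash
cd pics; python3 -c "
import cv2,numpy as np
f=lambda n:cv2.resize(cv2.imread(n),(390,290) if 0 else (390,390))
cv2.imwrite('m1.png',np.hstack([f('c_top_rack.png'),f('c_side_rack.png')]))
cv2.imwrite('m2.png',np.hstack([f('c_top_bez.png'),f('c_side_bez.png')]))"
```

```text
(no output)
```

View pics/m1.png

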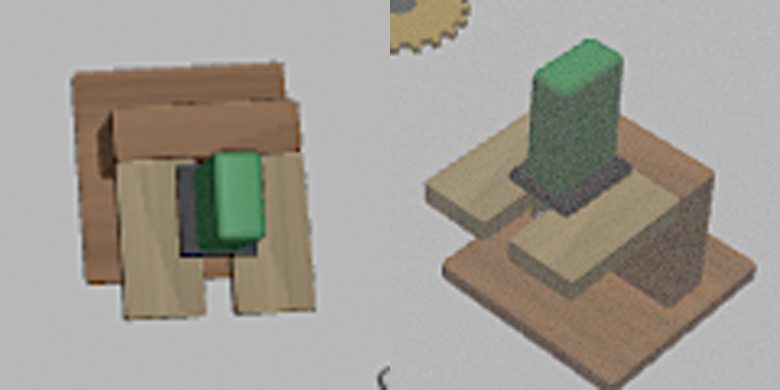

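View pics/m2.png

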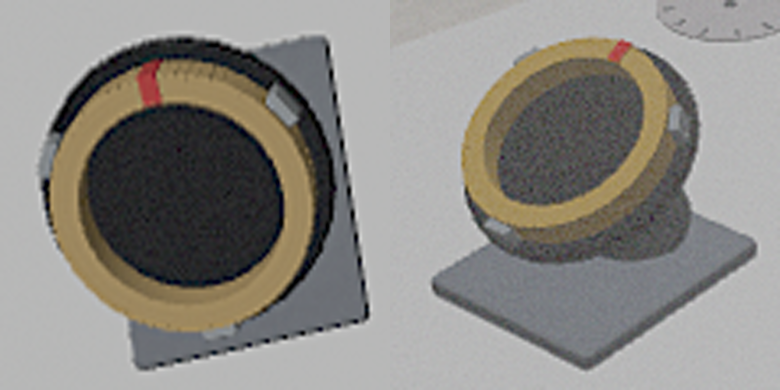

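The close crop shows the green tool in the rack with its flange on the tines. The bezel's red mark is on the far, upper side, so the face looks towards the robot. Next I'll fit the rack and work out the wrist camera's geometry.

Run:
```python
from h import *
T=cam('top');S=cam('side');W=cam('wrist')
st=state(); q=st['eef_rot']; Rt=R.from_quat([q[1],q[2],q[3],q[0]]).as_matrix()
print('tool axes cols',np.round(Rt,3).tolist())
C=-W[1][:3,:3].T@W[1][:3,3]; print('cam in tool',np.round(Rt.T@(C-st['position']),4),'\n',np.round(Rt.T@W[1][:3,:3].T,3))
tp=lambda u,v:(350+u/3.9,220+v/3.9); sp=lambda u,v:(310+(u-390)/3.25,240+v/3.25)
M=[(-52,45),(-52,7),(-52,-7),(-52,-45)]
obs=[(T,tp(125,318),(-52,45)),(T,tp(204,316),(-52,7)),(T,tp(234,314),(-52,-7)),(T,tp(315,309),(-52,-45)),
(S,sp(425,183),(-52,45)),(S,sp(509,243),(-52,-7)),(S,sp(571,280),(-52,-45))]
def f(p):
    r=[]
    for c,uv,m in obs:
        ca,sa=np.cos(p[3]),np.sin(p[3]); m=np.array(m)/1000
        P=[p[0]+ca*m[0]-sa*m[1],p[1]+sa*m[0]+ca*m[1],p[2]]
        r+=list(proj(c,P)[0]-uv)
    return np.array(r)
s=least_squares(f,[.52,-.23,.085,0]); print('slot',np.round(s.x,4),np.degrees(s.x[3]),np.round(s.fun,1))
# handle top corners  (top img / side img)
for a,b in [((213,240),None)]: pass
# handle top face centre
print('handle top',tri([(T,tp(239,195)),(S,sp(578,67))]))
```

```text
tool axes cols [[-0.896, 0.444, 0.0], [0.444, 0.896, -0.0], [-0.0, 0.0, -1.0]]
cam in tool [ 0.0724  0.0009 -0.167 ] 
 [[ 0.    -0.966 -0.26 ]
 [ 1.    -0.     0.001]
 [-0.001 -0.26   0.966]]
slot [ 0.5244 -0.2336  0.0837  0.064 ] 3.667241349221914 [-0.1  0.1  0.3 -0.4  0.2 -0.3  0.  -0.1 -0.5 -0.2 -0.5 -1.   0.3  1.3]
handle top [ 0.52086275 -0.23463748  0.1502766 ]
```

Run:
```python
from h import *
T=cam('top');S=cam('side')
tp=lambda u,v:(120+u/3.545,220+v/3.545); sp=lambda u,v:(150+(u-390)/3.25,130+v/3.25)
print('mark face mid',tri([(T,tp(150,83)),(S,sp(618,52))]))
# bore edge inner points guess: mark inner (150,104)/(612,60)
print('mark inner',tri([(T,tp(152,104)),(S,sp(613,61))]))
# outer-edge ellipse points on face: top image & side image
top_outer=[(51,200),(75,115),(130,72),(200,66),(262,100),(303,165),(312,230),(285,290),(232,322),(165,325),(105,290)]
side_outer=[(463,160),(480,105),(520,65),(580,43),(632,43),(663,75),(664,120),(640,172),(590,212),(530,226),(482,205)]
def model(p,r,n=360):
    az=p[3];c=np.array(p[:3]);th=np.radians(30)
    # lean az: horizontal dir of x
    h=np.array([np.cos(az),np.sin(az),0]);z=-np.sin(th)*h+np.cos(th)*np.array([0,0,1]);x=np.cos(th)*h+np.sin(th)*np.array([0,0,1]);y=np.cross(z,x)
    t=np.linspace(0,2*np.pi,n,endpoint=False)[:,None]
    return c+r*(np.cos(t)*x+np.sin(t)*y),c+.057*x
mk=[(T,tp(150,83)),(S,sp(618,52))]
def f(p):
    P,m=model(p,.064);r=[]
    for c,pts,g in ((T,top_outer,tp),(S,side_outer,sp)):
        q=proj(c,P)
        for a in pts:
            d=np.linalg.norm(q-np.array(g(*a)),axis=1); r.append(d.min())
    for c,uv in mk: r+=list(proj(c,m)[0]-uv)
    return np.array(r)
s=least_squares(f,[.524,.187,.12,0.1],diff_step=1e-4);print(np.round(s.x,4),np.degrees(s.x[3]),np.round(s.fun,1))
```

```text
mark face mid [0.5621657  0.19713963 0.13885797]
mark inner [0.55405966 0.19479773 0.13678621]
[0.5101 0.1833 0.1133 0.1995] 11.433005834645222 [ 0.8  1.2  2.9  2.9  0.2  2.3  0.1  3.4  4.8  4.9  2.   1.7  1.4  1.5
  1.8  1.   1.4  0.5  0.7  0.3  0.4  1.7  1.5  2.  -0.3 -0. ]
```

Request:
apply_moves(moves=[[[0,0,-60,0],[-50,-20,-60,0],[-100,-40,-60,0],[-145,-60,-60,0],[-190,-80,-60,0],[-235,-100,-60,0],[-280,-120,-60,0],[-325,-140,-60,0],[-370,-160,-60,0],[-415,-180,-60,0],[-460,-199,-60,0],[-470,-199,-60,0]]])

```text
clock: 1.75
position: [0.6014, 0.1461, 0.2782]
eef_rot: [0.0, 0.23, 0.973, -0.001]
wrist_force: [-1.0, -0.2, -0.9]
gripper_width: 0.996
```

Run:
```python
from h import *
import pickle
W=cam('wrist'); im=imaging.read_camera('wrist'); pickle.dump((W,im),open('w1.pkl','wb'))
cv2.imwrite('pics/w1.png',bright(im)[:,:,::-1])
```

```text
(no output)
```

View pics/w1.png

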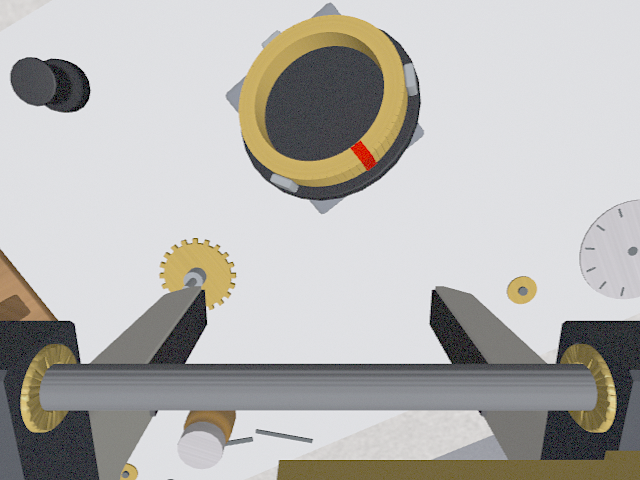

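```bash
cat > bez.py <<'E'
from h import *
def frame(az,tilt=30):
    th=np.radians(tilt);h=np.array([np.cos(az),np.sin(az),0]);u=np.array([0,0,1.])
    z=-np.sin(th)*h+np.cos(th)*u;x=np.cos(th)*h+np.sin(th)*u;return np.column_stack([x,np.cross(z,x),z])
t=np.linspace(0,2*np.pi,180,endpoint=False)
def circ(F,c,r,z): return c+(F@np.array([r*np.cos(t),r*np.sin(t),z+0*t])).T
def render(c,p,box,s=4):
    F=frame(p[3],p[4]);C=np.array(p[:3]);x0,y0,x1,y1=box
    m=np.zeros(((y1-y0)*s,(x1-x0)*s),np.uint8);SH=16
    def P(r,z): return ((proj(c,circ(F,C,r,z))-[x0,y0]+.5)*s-.5).astype(np.float32)
    q=lambda a:np.round(a*SH).astype(np.int32)
    cv2.fillPoly(m,[q(cv2.convexHull(np.vstack([P(.064,0),P(.064,-.018)]))[:,0])],255,shift=4)
    a=np.zeros_like(m);b=np.zeros_like(m)
    cv2.fillPoly(a,[q(P(.05,0))],255,shift=4);cv2.fillPoly(b,[q(P(.05,-.018))],255,shift=4)
    m[(a>0)&(b>0)]=0
    return cv2.resize(m,(x1-x0,y1-y0),interpolation=cv2.INTER_AREA).astype(float)/255
def mask(im,box):
    x0,y0,x1,y1=box;h=cv2.cvtColor(bright(im)[y0:y1,x0:x1],cv2.COLOR_RGB2HSV)
    m=((h[...,1]>70)&(h[...,2]>60)&((h[...,0]<32)|(h[...,0]>172))).astype(np.uint8)
    n,l,st,_=cv2.connectedComponentsWithStats(m);k=1+np.argmax(st[1:,4]);return (l==k).astype(float)
def fit(views,p0):
    ms=[mask(im,b) for c,im,b in views]
    g=lambda a:cv2.GaussianBlur(a,(0,0),1.5)
    def f(p):
        return np.concatenate([(g(render(c,p,b))-g(m)).ravel() for (c,im,b),m in zip(views,ms)])
    s=least_squares(f,p0,diff_step=1e-3,x_scale=[.01,.01,.01,.1,5]);return s.x,ms,[ (np.abs(render(c,s.x,b)-m).sum(),m.sum()) for (c,im,b),m in zip(views,ms)]
E
python3 - <<'E'
from bez import *
import pickle
W,wi=pickle.load(open('w1.pkl','rb'))
t_=cv2.imread('pics/top0.png')[:,:,::-1]; s_=cv2.imread('pics/side0.png')[:,:,::-1]
vs=[(cam('top'),t_,(115,215,235,325)),(cam('side'),s_,(155,130,260,225)),(W,wi,(215,0,440,215))]
p0=[.515,.185,.11,.22,30]
for sel in ([0,1,2],[0,1],[2]):
    x,ms,e=fit([vs[i] for i in sel],p0);print(sel,np.round(x,4),np.degrees(x[3]),np.round(e).tolist())
    if len(sel)==3: x3=x;m3=ms
F=frame(x3[3],x3[4])
for i,(c,im,b) in enumerate(vs):
    for w,cc in ((m3[i],0),): pass
    v=np.dstack([m3[i]*255,render(c,x3,b)*255,0*m3[i]]).astype(np.uint8)
    mp=proj(c,np.array(x3[:3])+F@[.057,0,0])[0]; 
    h=bright(im);red=(h[...,0]>130)&(h[...,1]<60)&(h[...,2]<60); yy,xx=np.nonzero(red[b[1]:b[3],b[0]:b[2]]);print('mark proj',mp.round(1),'red mean',xx.mean()+b[0],yy.mean()+b[1])
    cv2.imwrite(f'pics/fit{i}.png',cv2.resize(v,None,fx=2,fy=2))
E
cd pics; python3 -c "
import cv2,numpy as np
f=[cv2.resize(cv2.imread(f'fit{i}.png'),(260,240)) for i in range(3)];cv2.imwrite('fit.png',np.hstack(f))"
```

```text
[0, 1, 2] [ 0.5159  0.1885  0.1106  0.2177 30.4503] 12.474376648519554 [[244.0, 2077.0], [563.0, 1458.0], [370.0, 12114.0]]
[0, 1] [ 0.5143  0.1874  0.1126  0.2132 30.45  ] 12.213512994570209 [[212.0, 2077.0], [547.0, 1458.0]]
[2] [ 0.5161  0.1885  0.1094  0.2202 29.981 ] 12.613772917235847 [[381.0, 12114.0]]
mark proj [161.  242.6] red mean 161.53333333333333 238.13333333333333
mark proj [220.5 145. ] red mean 221.0 143.0
mark proj [360.5 149.9] red mean 363.8242424242424 155.23030303030302
```

View pics/fit.png

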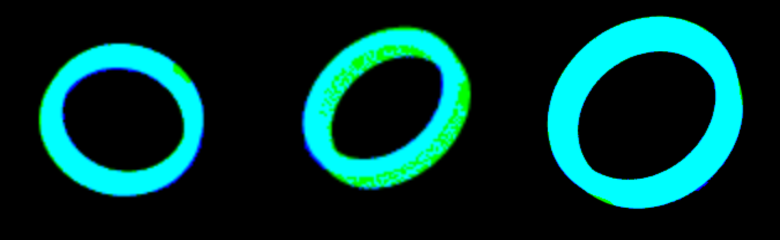

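The bezel fit is very good: bore at (0.516, 0.188, 0.110), mark azimuth 12.5°, tilt 30°. Next is a wrist view of the rack.

Request:
apply_moves(moves=[[[-20,-40,0,-3],[-40,-80,0,-7],[-63,-120,0,-11],[-85,-162,0,-15],[-107,-204,0,-19],[-129,-246,0,-23],[-151,-290,0,-27],[-172,-328,0,-30],[-175,-333,0,-30],[-175,-333,0,-30]]])

```text
clock: 2.8
position: [0.6081, -0.2253, 0.2783]
eef_rot: [-0.0, -0.031, 1.0, 0.0]
wrist_force: [0.1, 1.1, -0.5]
gripper_width: 1.001
```

Run:
```python
from h import *
import pickle
W=cam('wrist'); im=imaging.read_camera('wrist'); pickle.dump((W,im),open('w2.pkl','wb'))
cv2.imwrite('pics/w2.png',bright(im)[:,:,::-1]);s=state();print(s['position'],s['joints'],s['clock'])
```

```text
[ 0.60826703 -0.22405617  0.27851967] [-4.32437964e-01  2.46141938e-01  1.24990237e+00  7.56874350e-04
  1.64612748e+00 -2.06644577e+00] 2.85
```

View pics/w2.png

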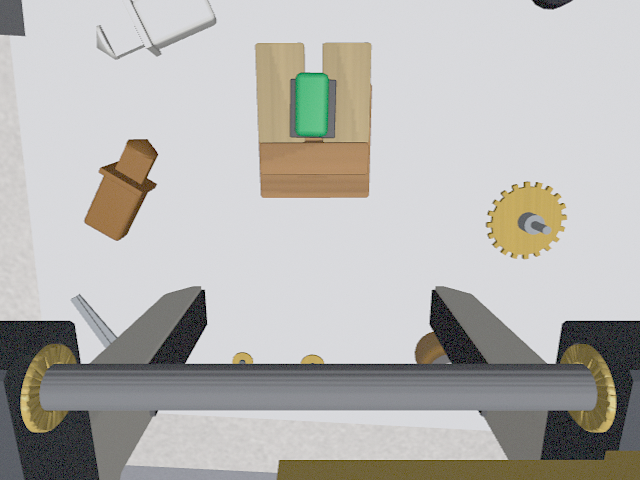

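Run:
```python
from h import *
import pickle
W,im=pickle.load(open('w2.pkl','rb')); crop('pics/c2.png',bright(im),245,30,385,210,4)
```

```text
(no output)
```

View pics/c2.png

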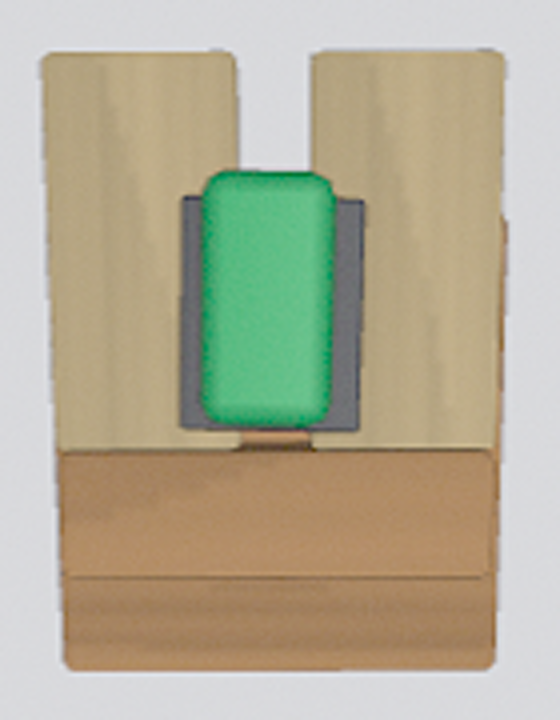

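Run:
```python
from h import *
import pickle
W,im=pickle.load(open('w2.pkl','rb')); g=lambda u,v:(245+u/4-.4,30+v/4-.4)
def rect(obs,z,fz=False):
    def f(p):
        r=[]
        for uv,m in obs:
            ca,sa=np.cos(p[2]),np.sin(p[2]);a,b=np.array(m)/1000
            d=proj(W,[p[0]+ca*a-sa*b,p[1]+sa*a+ca*b,p[3] if fz else z])[0]-g(*[q if q is not None else 0 for q in uv])
            r+=[d[k] for k in range(2) if uv[k] is not None]
        return np.array(r)
    s=least_squares(f,[.52,-.23,.06]+([z] if fz else []));return np.round(s.x,4),round(np.degrees(s.x[2]),2),np.round(s.fun,1)
sl=[((42,52),(-52,-45)),((236,52),(-52,-7)),((311,52),(-52,7)),((503,52),(-52,45)),((None,450),(23,-45)),((None,450),(23,45)),((239,450),(23,-7)),((313,450),(23,7))]
for fz in (0,1): print('slot',rect(sl,.085,fz))
fl=[((182,197),(-22,-18)),((365,199),(-22,18)),((360,430),(22,18)),((180,430),(22,-18))]
for fz in (0,1): print('flange',rect(fl,.091,fz))
hd=[((203,171),(-20,-11)),((333,171),(-20,11)),((333,425),(20,11)),((203,425),(20,-11))]
for fz in (0,1): print('handle',rect(hd,.152,fz))
```

```text
slot (array([ 0.5253, -0.2325,  0.0643]), np.float64(3.68), array([-0.7, -0.2,  0.2, -0.3, -0.3, -0.3,  1.1, -0.4,  0.5,  0.2,  0.5,
        0.4, -0.8,  0.3]))
slot (array([ 0.5251, -0.2326,  0.0643,  0.082 ]), np.float64(3.68), array([-0.2,  0.2,  0.3,  0.1, -0.4,  0.1,  0.6, -0. ,  0.1, -0.2,  0.5,
       -0.1, -0.9, -0.1]))
flange (array([ 0.5223, -0.2332,  0.0488]), np.float64(2.79), array([-0.6, -0.4,  0.3, -0.3,  0.2,  0.7,  0.1,  0.1]))
flange (array([ 0.5221, -0.2333,  0.0488,  0.0867]), np.float64(2.79), array([-0.3, -0.1,  0. ,  0.1, -0. ,  0.3,  0.4, -0.3]))
handle (array([ 0.5223, -0.2332,  0.0591]), np.float64(3.39), array([-1.1, -0.7,  1. , -0.5,  0.4,  0.7, -0.4,  0.6]))
handle (array([ 0.522 , -0.2333,  0.0592,  0.1445]), np.float64(3.39), array([-0.6,  0.1,  0.6,  0.2,  0. , -0.1,  0. , -0.2]))
```

The slot is at (0.5253, -0.2325) with yaw 3.7°. The tool's axis is at (0.522, -0.233), about 3 mm short of home. I'll go above it, descend, and check before closing.

Request:
apply_moves(moves=[[[40,-1,0,0],[80,-3,0,0],[86,-3,30,0],[86,-3,75,0],[86,-3,115,0],[86,-3,145,0],[86,-3,165,0],[86,-3,177,0],[86,-3,177,0],[86,-3,177,0]]], hand=0)

```text
clock: 3.85
position: [0.5234, -0.2331, 0.1029]
eef_rot: [0.001, -0.032, 0.999, -0.0]
wrist_force: [0.1, 0.2, 0.9]
gripper_width: 0.998
```

Run:
```python
from h import *
im=imaging.read_camera('wrist');a=bright(im)[:,:,::-1]
s_=imaging.read_camera('side');b=cv2.resize(bright(s_)[200:380,270:470,::-1],(533,480))
cv2.imwrite('pics/w3.png',cv2.resize(np.hstack([a,b]),None,fx=.68,fy=.68));s=state();print(s['position'],s['wrist_force'],s['clock'])
```

```text
[ 0.52380906 -0.23393006  0.10358628] [ 0.34004302  0.66307064 -0.57254411] 3.95
```

View pics/w3.png

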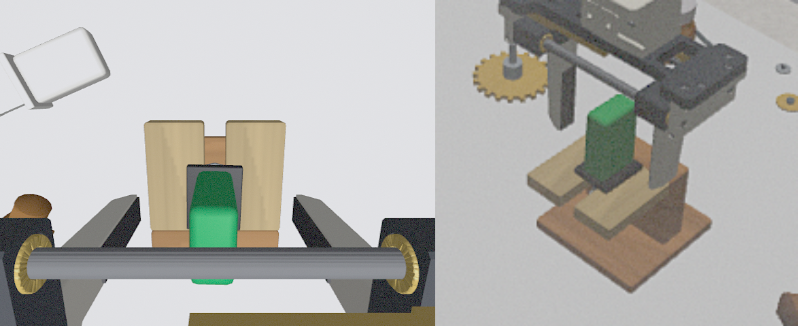

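Both fingers straddle the handle and nothing is touching, so I'll close.

Request:
apply_moves(moves=[[[0,0,0,0],[0,0,0,0],[0,0,0,0],[0,0,0,0],[0,0,0,0],[0,0,0,0],[0,0,0,0],[0,0,0,0]]], hand=1, grip_force=30)

```text
clock: 4.75
position: [0.5225, -0.2338, 0.1016]
eef_rot: [-0.0, -0.032, 0.999, 0.0]
wrist_force: [1.3, 0.8, 0.1]
gripper_width: 0.363
```

Request:
apply_moves(moves=[[[0,0,0,0],[0,0,0,0],[0,0,0,0],[0,0,0,0],[0,0,0,0]]])

```text
clock: 5.25
position: [0.5226, -0.2338, 0.1016]
eef_rot: [0.0, -0.032, 0.999, -0.0]
wrist_force: [0.2, -0.5, -0.8]
gripper_width: 0.236
```

Gripped at 22 mm. Next I'll lift 5 mm and slide out along the slot.

Request:
apply_moves(moves=[[[0,0,-3,0],[0,0,-5,0],[0,0,-5,0],[8,0,-5,0],[18,0,-5,0],[28,0,-5,0],[38,0,-5,0],[48,0,-5,0],[58,0,-5,0],[65,0,-5,0],[65,0,-5,0],[65,0,-5,0]]])

```text
clock: 6.45
position: [0.4578, -0.238, 0.1068]
eef_rot: [0.0, -0.032, 0.999, -0.0]
wrist_force: [0.9, -0.2, -1.7]
gripper_width: 0.236
```

```bash
cat > look.py <<'E'
from h import *
import sys
def look(name,box=(270,200,470,380)):
    im=imaging.read_camera('wrist');a=bright(im)[:,:,::-1]
    s_=imaging.read_camera('side');x0,y0,x1,y1=box;b=cv2.resize(bright(s_)[y0:y1,x0:x1,::-1],(int(480*(x1-x0)/(y1-y0)),480),interpolation=cv2.INTER_CUBIC)
    v=np.hstack([a,b]);k=min(800/v.shape[1],1);cv2.imwrite(name,cv2.resize(v,None,fx=k,fy=k,interpolation=cv2.INTER_AREA))
    cv2.imwrite(name.replace('.png','_s.png'),s_[:,:,::-1]);cv2.imwrite(name.replace('.png','_w.png'),im[:,:,::-1])
    s=state();print(s['position'].round(4),s['wrist_force'].round(2),s['torque'].round(3),s['clock'],s['gripper_width'])
if len(sys.argv)>1: look(*([sys.argv[1]]+([tuple(map(int,sys.argv[2].split(',')))] if len(sys.argv)>2 else [])))
E
python3 look.py pics/w4.png
```

```text
[ 0.458  -0.238   0.1068] [ 0.58  1.57 -1.46] [0.016 0.009 0.022] 6.55 0.2318313831171268
```

View pics/w4.png

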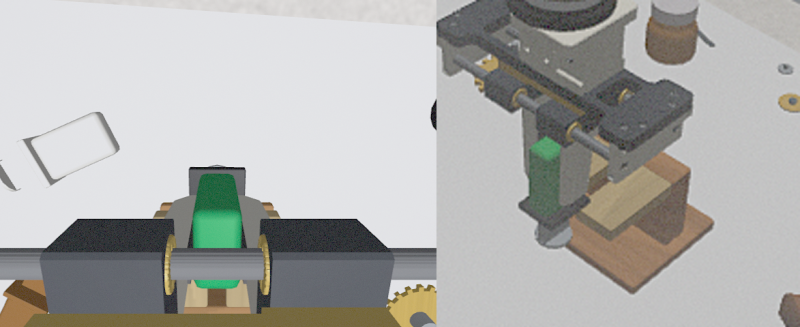

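The tool is out: the flange is just off the tine ends, the blade is free, and the tool is still upright. I'll set the flange's edge on the tine tips, relax the grip and pivot the tool about the jaw axis.

Request:
apply_moves(moves=[[[0,0,3,0],[0,0,5,0],[0,0,5,0]]])

```text
clock: 6.85
position: [0.4579, -0.2379, 0.1016]
eef_rot: [-0.0, -0.032, 0.999, 0.0]
wrist_force: [-0.3, 0.4, 0.8]
gripper_width: 0.237
```

Request:
apply_moves(moves=[[[0,0,0,0],[0,0,0,0],[3,0,2,0],[6,0,4,0],[6,0,4,0],[6,0,4,0]]], grip_force=4)

```text
clock: 7.45
position: [0.4511, -0.2383, 0.0974]
eef_rot: [-0.0, -0.032, 0.999, 0.0]
wrist_force: [-2.1, 0.4, 1.1]
gripper_width: 0.235
```

```bash
python3 look.py pics/w5.png
```

```text
[ 0.4512 -0.2383  0.0974] [-2.92 -0.11  0.96] [-0.064  0.36  -0.031] 7.55 0.23456550048885721
```

View pics/w5.png

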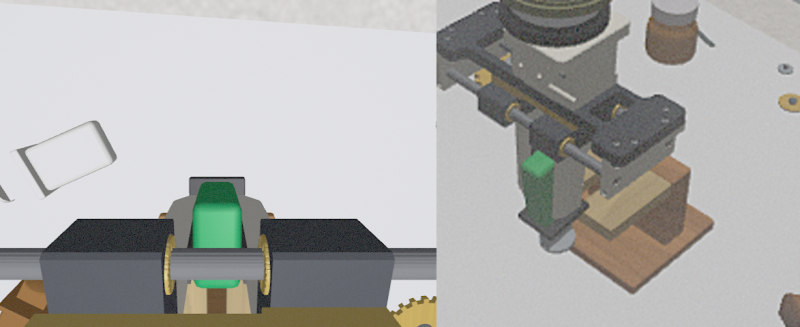

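It pivots as intended, about 12° by the geometry, with contact on the tine's front corner. I'll continue to 30°.

Request:
apply_moves(moves=[[[2.5,0,1.8,0],[5,0,3.6,0],[7.5,0,6,0],[10,0,8.8,0],[10,0,8.8,0],[10,0,8.8,0]]])

```text
clock: 8.15
position: [0.4411, -0.2389, 0.0884]
eef_rot: [-0.001, -0.032, 0.999, 0.0]
wrist_force: [-0.9, -0.5, -0.2]
gripper_width: 0.236
```

```bash
python3 look.py pics/w6.png
```

```text
[ 0.4413 -0.2388  0.0884] [-0.68 -0.49 -0.88] [0.033 0.134 0.034] 8.25 0.23861823991258904
```

View pics/w6.png

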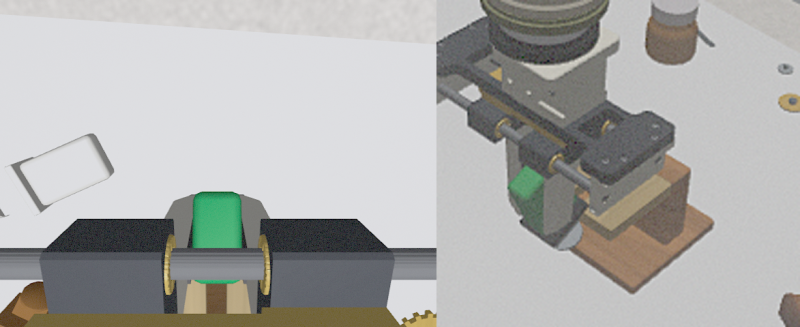

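It looks close to 30°. I'll clamp hard, back straight out and rise, then measure the tilt in clear view.

Request:
apply_moves(moves=[[[0,0,0,0],[0,0,0,0],[0,0,0,0],[10,0,0,0],[25,0,0,0],[40,0,-10,0],[45,0,-40,0],[45,0,-80,0],[45,0,-120,0],[45,0,-140,0],[45,0,-140,0]]], grip_force=50)

```text
clock: 9.35
position: [0.398, -0.2431, 0.2327]
eef_rot: [0.003, -0.032, 0.999, -0.002]
wrist_force: [0.1, -1.1, -1.8]
gripper_width: 0.233
```

```bash
python3 look.py pics/w7.png 200,140,460,380
```

```text
[ 0.3964 -0.2417  0.2281] [-0.46  0.29 -1.79] [ 0.065  0.034 -0.04 ] 9.45 0.2356527386107319
```

View pics/w7.png

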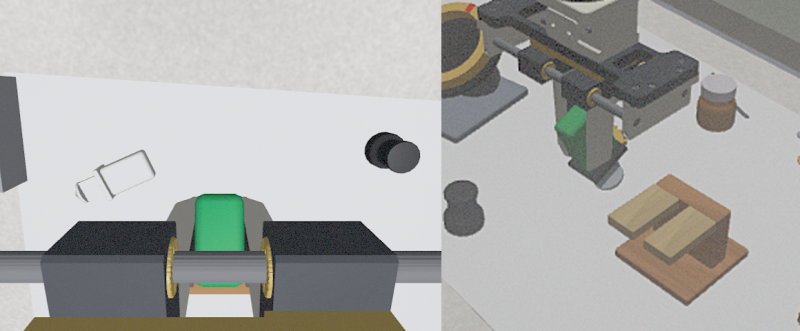

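```bash
cat > tool.py <<'E'
from h import *
def grip():
    s=state();q=s['eef_rot'];return R.from_quat([q[1],q[2],q[3],q[0]]).as_matrix(),np.array(s['position'])
def boxc(hx,hy,z0,z1): return [np.array([[x,y,z] for x,y in ((-hx,-hy),(hx,-hy),(hx,hy),(-hx,hy))]) /1000 for z in (z0,z1)]
def wires():
    L=[]
    for hx,hy,a,b in ((20,11,-31,31),(22,18,-36,-30)):
        A,B=boxc(hx,hy,a,b)
        for i in range(4): L+=[(A[i],A[(i+1)%4]),(B[i],B[(i+1)%4]),(A[i],B[i])]
    t=np.linspace(0,2*np.pi,25)
    for z in (-65,-68):
        c=np.column_stack([15*np.cos(t),15*np.sin(t),z+0*t])/1000;L+=[(c[i],c[i+1]) for i in range(24)]
    L+=[(np.array([15*np.cos(a),15*np.sin(a),-68])/1000,np.array([0,0,-78])/1000) for a in np.arange(0,6.2,1.57)]
    return L
# tool pose in world: tool y ~ -? gripper x=-toolx(slot), gripper y = tool y, gripper z=-tool z at phi=0
def toolpose(G,p,phi,dx=0,dz=0):
    base=G@np.diag([-1,1,-1.])     # tool frame upright
    # lean handle toward -x_tool by phi => rotation about +y by -phi
    Rt=base@R.from_euler('y',-phi,degrees=True).as_matrix()
    piv=p-G[:,2]*.019
    return Rt,piv-Rt@np.array([dx,0,dz])   # grip point at tool coords (dx,0,dz)
E
cat > ov.py <<'E'
from tool import *
import sys
def ov(img,c,pose,x0,y0,x1,y1,s,out):
    v=cv2.resize(bright(img)[y0:y1,x0:x1,::-1],None,fx=s,fy=s,interpolation=cv2.INTER_CUBIC)
    Rt,h=pose
    for a,b in wires():
        q=(proj(c,np.array([h+Rt@a,h+Rt@b]))-[x0,y0]+.5)*s
        cv2.line(v,tuple(int(k) for k in q[0]),tuple(int(k) for k in q[1]),(255,0,255),1,cv2.LINE_AA)
    return v
E
python3 - <<'E'
from ov import *
G,p=grip();s=cv2.imread('pics/w7_s.png')[:,:,::-1];w=cv2.imread('pics/w7_w.png')[:,:,::-1]
print(p)
S=cam('side');W=cam('wrist')
r=[np.hstack([ov(s,S,toolpose(G,p,f),375,200,425,285,5,''),ov(w,W,toolpose(G,p,f),220,230,420,430,2,'')]) if 0 else ov(s,S,toolpose(G,p,f),375,200,425,285,5,'') for f in (26,30,34)]
cv2.imwrite('pics/ov7.png',np.hstack(r))
r=[ov(w,W,toolpose(G,p,f),230,240,400,440,2,'') for f in (26,30,34)]
print(r[0].shape)
r=[cv2.resize(x,(266,313)) for x in r]; cv2.imwrite('pics/ov7w.png',np.hstack(r))
E
```

```text
[ 0.39638003 -0.24173299  0.22812055]
(400, 340, 3)
```

View pics/ov7.png

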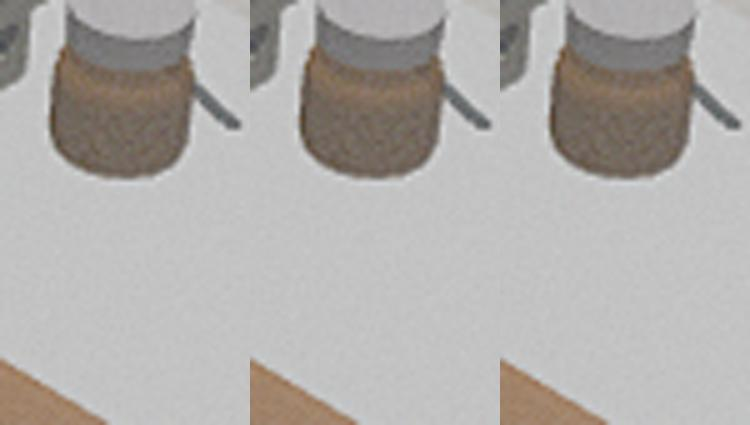

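View pics/ov7w.png

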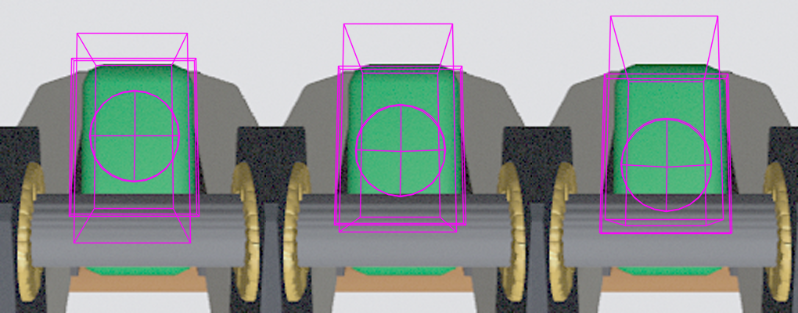

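Run:
```python
from ov import *
G,p=grip();s=cv2.imread('pics/w7_s.png')[:,:,::-1];w=cv2.imread('pics/w7_w.png')[:,:,::-1];w4=cv2.imread('pics/w4_w.png')[:,:,::-1]
S=cam('side');W=cam('wrist')
r=[ov(s,S,toolpose(G,p,f),270,205,340,285,4,'')[:, :266] for f in (26,30,34)]
cv2.imwrite('pics/ov7.png',np.hstack(r))
cv2.imwrite('pics/ov4w.png',ov(w4,W,toolpose(G,p,0),230,230,430,470,2,''))
```

```text
(no output)
```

View pics/ov7.png

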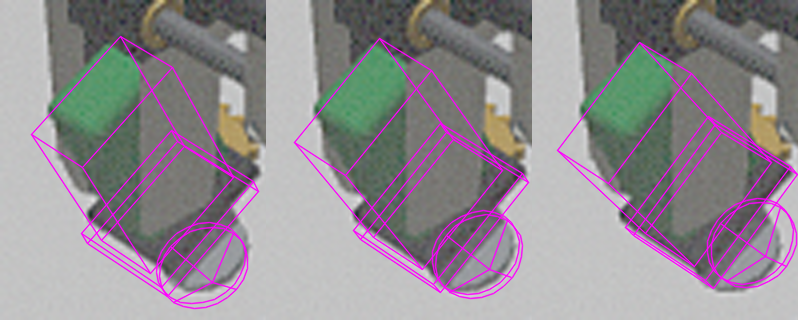

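View pics/ov4w.png

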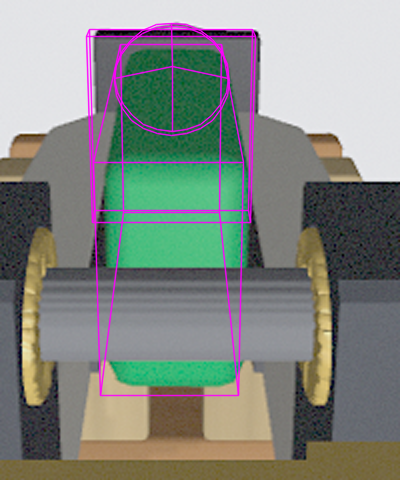

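Run:
```python
from ov import *
G,p=grip();s=cv2.imread('pics/w7_s.png')[:,:,::-1];w=cv2.imread('pics/w7_w.png')[:,:,::-1]
crop('pics/s7.png',bright(s),270,205,340,285,8); crop('pics/w7c.png',bright(w),230,260,400,430,3)
print(grip()[1])
```

```text
[ 0.39638003 -0.24173299  0.22812055]
```

View pics/s7.png

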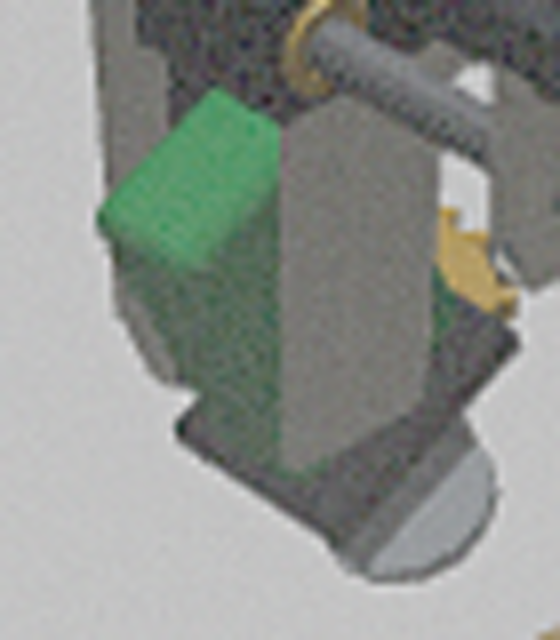

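View pics/w7c.png

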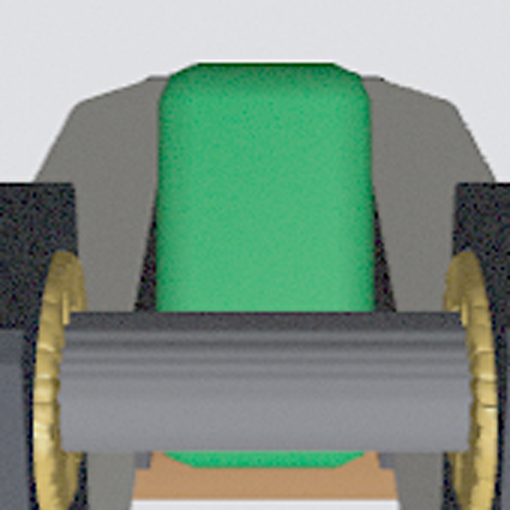

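```bash
cat > fit7.py <<'E'
from ov import *
def run(side_pts,wr,phi0=32,free=('phi','dx','dz','dy')):
    G,p=grip();S=cam('side');W=cam('wrist')
    def f(v,full=False):
        Rt,h=toolpose(G,p,v[0],v[1],v[2]);h=h+G[:,1]*v[3];r=[]
        for uv,m in side_pts: r+=list(proj(S,h+Rt@(np.array(m)/1000))[0]-uv)
        for k,val,m in wr: r.append(.5*(proj(W,h+Rt@(np.array(m)/1000))[0][k]-val))
        # prior 2mm on dy
        return np.array(r+[v[3]/.001])
    s=least_squares(f,[phi0,0,0,0],x_scale=[5,.01,.01,.002]);return s
E
cat > r7.py <<'E'
from fit7 import *
g=lambda u,v:np.array([270+u/8-.44,205+v/8-.44])
sp=[(g(180,430),(-22,18,-33)),(g(335,543),(-22,-18,-33)),(g(516,342),(22,-18,-33)),(g(101,215),(-19.5,10.5,31)),(g(203,266),(-19.5,-10.5,31)),(g(216,92),(19,10.5,31))]
wr=[(1,281.7,(-20,0,31)),(1,415.7,(20,0,31)),(0,282.7,(0,-11,31)),(0,354.3,(0,11,31))]
for name,a,b in (('both',sp,wr),('side',sp,[]),('wrist',[],wr)):
    s=run(a,b);print(name,np.round(s.x,4),np.round(s.fun,1))
s=run(sp,wr);G,p=grip();im=cv2.imread('pics/w7_s.png')[:,:,::-1];w=cv2.imread('pics/w7_w.png')[:,:,::-1]
Rt,h=toolpose(G,p,*s.x[:3]);h=h+G[:,1]*s.x[3]
a=ov(im,cam('side'),(Rt,h),270,205,340,285,6,'');b=ov(w,cam('wrist'),(Rt,h),230,260,400,430,3,'')[:480]
cv2.imwrite('pics/ov7b.png',cv2.resize(np.hstack([a,b[:,:]]),None,fx=.85,fy=.85))
E
python3 r7.py
```

```text
both [ 2.46689e+01 -5.40000e-03 -1.20000e-03  1.40000e-03] [-0.2  1.9  0.5  1.   0.9  0.2 -2.1  1.5 -2.6  2.9  5.1 -6.3 -0.9  0.8
 -0.4  0.6  1.4]
side [ 2.47487e+01 -5.20000e-03 -2.30000e-03  9.00000e-04] [-0.3  1.7  0.5  0.9  0.9  0.1 -2.3  1.4 -2.8  2.8  4.9 -6.5  0.9]
wrist [ 2.95027e+01 -7.90000e-03  3.00000e-03  1.10000e-03] [-0.   0.  -0.4 -0.4  1.1]
```

View pics/ov7b.png

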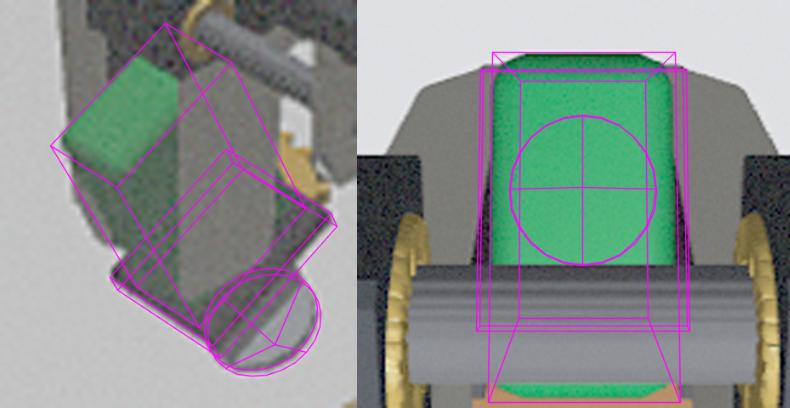

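```bash
sed -i "s/,(g(216,92),(19,10.5,31))\]/]/" r7.py; python3 r7.py
```

```text
both [ 2.40861e+01 -5.80000e-03 -2.20000e-03  1.10000e-03] [-0.3  1.4  0.4  0.6  1.  -0.  -1.9  0.6 -2.3  2.1  0.2  2.4 -1.   0.3
  1.1]
side [ 2.2074e+01 -6.9000e-03 -3.4000e-03  3.0000e-04] [-0.2  1.   0.6  0.2  1.4  0.2 -0.5 -1.2 -0.9  0.2  0.3]
wrist [ 2.95027e+01 -7.90000e-03  3.00000e-03  1.10000e-03] [-0.   0.  -0.4 -0.4  1.1]
```

View pics/ov7b.png

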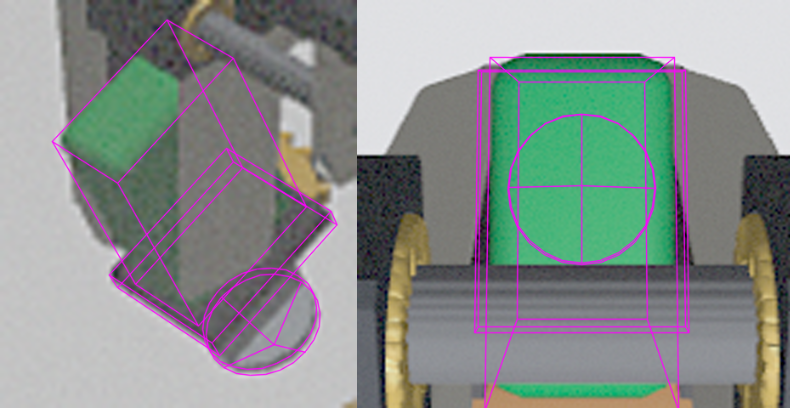

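The wrist view gives about 29.5° and the side view about 22–25°, but the finger hides the key edges from the side. I'll yaw so the side camera looks along the jaw axis.

Request:
apply_moves(moves=[[[0,0,0,8],[0,0,0,16],[0,0,0,24],[0,0,0,32],[0,0,0,40],[0,0,0,44],[0,0,0,44],[0,0,0,44]]])

```text
clock: 10.25
position: [0.396, -0.2412, 0.2269]
eef_rot: [-0.001, 0.344, 0.939, 0.0]
wrist_force: [0.6, 0.6, -1.3]
gripper_width: 0.234
```

Run:
```python
from ov import *
s=imaging.read_camera('side');t_=imaging.read_camera('top');G,p=grip();print(p,np.round(G,3).tolist(),state()['clock'])
cv2.imwrite('pics/w8_s.png',s[:,:,::-1]);cv2.imwrite('pics/w8_t.png',t_[:,:,::-1])
x0,y0=(proj(cam('side'),p)[0]-[35,50]).astype(int);print(x0,y0)
a=cv2.resize(bright(s)[y0:y0+75,x0:x0+70,::-1],None,fx=8,fy=8,interpolation=cv2.INTER_CUBIC)
cv2.imwrite('pics/s8.png',a)
```

```text
[ 0.39635877 -0.24151353  0.2278195 ] [[-0.763, 0.646, -0.001], [0.646, 0.763, 0.001], [0.002, -0.0, -1.0]] 10.35
268 206
```

View pics/s8.png

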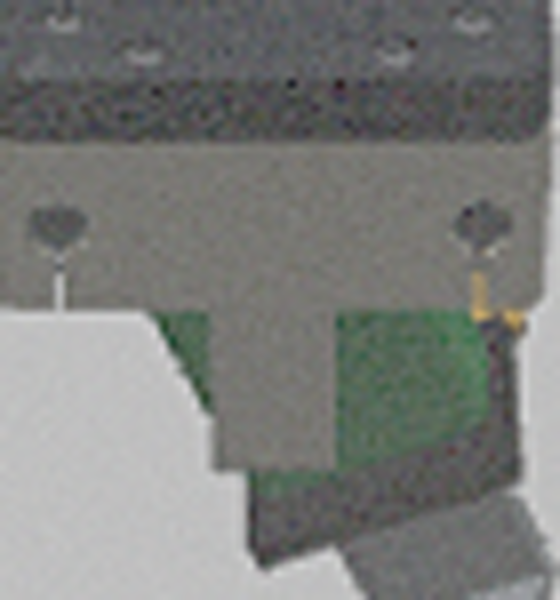

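```bash
cat > r8.py <<'E'
from fit7 import *
g=lambda u,v:np.array([268+u/8-.44,206+v/8-.44])
pts=[(g(264,567),(-22,-18,-36)),(g(521,486),(22,-18,-36)),(g(490,408),(20,-11,-30)),(g(519,400),None)]
pts=pts[:3]
s=run(pts,[],28);print(np.round(s.x,4),np.round(s.fun,1))
G,p=grip();im=cv2.imread('pics/w8_s.png')[:,:,::-1]
r=[]
for v in (s.x,np.array([30,*s.x[1:]])):
    Rt,h=toolpose(G,p,*v[:3]);h=h+G[:,1]*v[3]
    r.append(ov(im,cam('side'),(Rt,h),268,206,338,291,5,''))
cv2.imwrite('pics/ov8.png',np.hstack(r))
E
python3 r8.py
```

```text
[ 2.5397e+01 -2.4000e-03 -4.7000e-03  0.0000e+00] [-0.6  0.3  0.3 -1.7  0.4  1.4  0. ]
```

View pics/ov8.png

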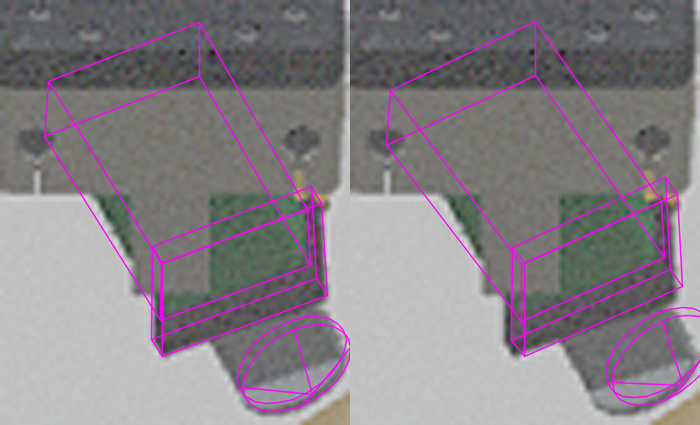

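```bash
cat > sil.py <<'E'
from ov import *
def parts():
    P=[]
    for hx,hy,a,b in ((20,11,-31,31),(22,18,-36,-30),(14,4,-65,-36)):
        A,B=boxc(hx,hy,a,b);P.append(np.vstack([A,B]))
    t=np.linspace(0,2*np.pi,60);c=np.column_stack([15*np.cos(t),15*np.sin(t),0*t])
    P.append(np.vstack([c+[0,0,-65],c+[0,0,-68],[[0,0,-78]]])/1000);return P
def rend(c,Rt,h,box,s=4):
    x0,y0,x1,y1=box;m=np.zeros(((y1-y0)*s,(x1-x0)*s),np.uint8)
    for P in parts():
        q=((proj(c,h+P@Rt.T)-[x0,y0]+.5)*s-.5).astype(np.float32);cv2.fillPoly(m,[np.round(cv2.convexHull(q)[:,0]*16).astype(np.int32)],255,shift=4)
    return cv2.resize(m,(x1-x0,y1-y0),interpolation=cv2.INTER_AREA)/255.
def silfit(im,box,G,p,phi0=26,dy=0.,valid=None):
    c=cam('side');x0,y0,x1,y1=box;b=bright(im)[y0:y1,x0:x1]
    h=cv2.cvtColor(b,cv2.COLOR_RGB2HSV)
    bg=np.median(b.max(2)[b.min(2)>150]);soft=np.clip((bg-b.mean(2))/(bg-95),0,1)
    brown=((h[...,1]>60)&(h[...,0]<30));brown=cv2.dilate(brown.astype(np.uint8),np.ones((3,3)))>0
    w=(~brown).astype(float)
    gb=lambda a:cv2.GaussianBlur(a,(0,0),1.)
    m=gb((soft>.45).astype(float))
    def pose(v): Rt,hh=toolpose(G,p,*v[:3]);return Rt,hh+G[:,1]*dy
    f=lambda v:((gb(rend(c,*pose(v),box))-m)*w).ravel()
    s=least_squares(f,[phi0,0,0],x_scale=[5,.005,.005],diff_step=[1e-2,1,1] if 0 else None,method='trf') if 0 else None
    from scipy.optimize import minimize
    best=min((minimize(lambda v:(f([v[0],v[1]/1e3,v[2]/1e3])**2).sum(),[ph,-3,-3],method='Nelder-Mead',options=dict(initial_simplex=[[ph,-3,-3],[ph+5,-3,-3],[ph,2,-3],[ph,-3,2]],xatol=.02,fatol=1e-3)) for ph in (phi0-4,phi0+4)),key=lambda r:r.fun)
    v=[best.x[0],best.x[1]/1e3,best.x[2]/1e3];Rt,hh=pose(v)
    return v,best.fun,np.dstack([m*255,rend(c,Rt,hh,box)*255,brown*255.]).astype(np.uint8)
E
python3 - <<'E'
from sil import *
im=cv2.imread('pics/w8_s.png')[:,:,::-1];G,p=grip()
for dy in (-.002,0,.002):
    v,e,o=silfit(im,(290,267,345,300),G,p,dy=dy);print(dy,np.round(v,4),round(e,2))
    if dy==0: cv2.imwrite('pics/sil8.png',cv2.resize(o,None,fx=8,fy=8,interpolation=0))
E
```

```text
-0.002 [ 2.23023e+01 -5.10000e-03 -5.90000e-03] 47.56
0 [ 2.25095e+01 -4.30000e-03 -4.50000e-03] 46.7
0.002 [ 2.25337e+01 -3.60000e-03 -2.80000e-03] 46.42
```

View pics/sil8.png

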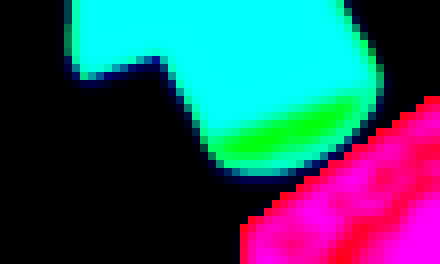

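The silhouette fit is tight and says the tilt is 22.5°, so the wrist estimate was the weak one. I need about 7.5° more, so I'll go back to the same contact on the tine corner and pivot further.

Request:
apply_moves(moves=[[[0,0,0,-8],[0,0,0,-16],[0,0,0,-24],[0,0,0,-32],[0,0,0,-40],[0,0,0,-44],[0,0,0,-44]]])

```text
clock: 11.05
position: [0.3967, -0.2417, 0.2285]
eef_rot: [-0.0, -0.033, 0.999, 0.0]
wrist_force: [-0.4, 0.2, -1.9]
gripper_width: 0.236
```

Request:
apply_moves(moves=[[[0,0,40,0],[0,0,80,0],[0,0,115,0],[0,0,135,0],[0,0,139,0],[-15,0,139,0],[-30,0,139,0],[-40,0,139,0],[-45,0,140,0],[-45,0,140,0]]])

```text
clock: 12.05
position: [0.4423, -0.239, 0.0892]
eef_rot: [0.0, -0.032, 0.999, -0.0]
wrist_force: [-0.7, 0.8, -1.4]
gripper_width: 0.231
```

Request:
apply_moves(moves=[[[0,0,0,0],[0,0,0,0],[0.5,0,1.2,0],[1,0,2.4,0],[1.5,0,3.6,0],[1.5,0,3.6,0],[1.5,0,3.6,0]]], grip_force=5)

```text
clock: 12.75
position: [0.4401, -0.2391, 0.0854]
eef_rot: [-0.0, -0.032, 0.999, -0.0]
wrist_force: [-2.6, 0.3, 4.2]
gripper_width: 0.237
```

```bash
python3 look.py pics/w9.png
```

```text
[ 0.4401 -0.2392  0.0853] [-4.47  0.25  4.45] [0.094 0.495 0.014] 12.85 0.2336348879220563
```

View pics/w9.png

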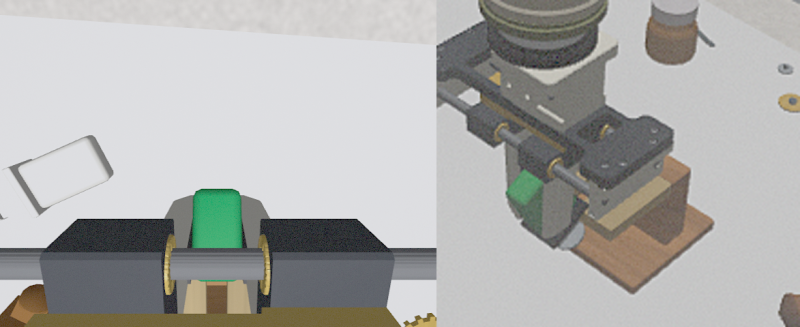

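Request:
apply_moves(moves=[[[0.5,0,1,0],[1,0,2,0],[1,0,2,0],[1,0,2,0]]], grip_force=4)

```text
clock: 13.25
position: [0.4392, -0.2391, 0.0831]
eef_rot: [-0.0, -0.032, 0.999, -0.0]
wrist_force: [-1.7, -1.0, 0.3]
gripper_width: 0.237
```

Request:
apply_moves(moves=[[[0,0,0,0],[0,0,0,0],[0,0,0,0],[10,0,0,0],[25,0,0,0],[40,0,-10,0],[45,0,-40,0],[45,0,-80,0],[45,0,-120,0],[45,0,-150,0],[45,0,-150,0]]], grip_force=50)

```text
clock: 14.35
position: [0.3957, -0.2433, 0.2383]
eef_rot: [0.003, -0.032, 0.999, -0.002]
wrist_force: [1.0, -0.7, -0.1]
gripper_width: 0.236
```

Request:
apply_moves(moves=[[[0,0,0,8],[0,0,0,16],[0,0,0,24],[0,0,0,32],[0,0,0,40],[0,0,0,44],[0,0,0,44],[0,0,0,44]]])

```text
clock: 15.15
position: [0.3936, -0.2415, 0.232]
eef_rot: [-0.001, 0.344, 0.939, 0.0]
wrist_force: [-0.0, 0.5, -1.4]
gripper_width: 0.236
```

```bash
cat > meas.py <<'E'
from sil import *
import sys
n=sys.argv[1]
im=imaging.read_camera('side');cv2.imwrite(f'pics/{n}_s.png',im[:,:,::-1]);w=imaging.read_camera('wrist');cv2.imwrite(f'pics/{n}_w.png',w[:,:,::-1])
G,p=grip();print(p,state()['wrist_force'].round(2),state()['clock'])
q=proj(cam('side'),p)[0];x0,y0=int(q[0]-13),int(q[1]+11)
box=(x0,y0,x0+60,y0+38)
for dy in (0,):
    v,e,o=silfit(im,box,G,p,dy=dy,phi0=28);print(dy,np.round(v,4),round(e,2))
b=cv2.resize(bright(im)[y0-30:y0+38,x0-30:x0+60,::-1],None,fx=5,fy=5,interpolation=cv2.INTER_CUBIC)
o=cv2.resize(o,None,fx=5,fy=5,interpolation=0);c=np.zeros((b.shape[0],o.shape[1],3),np.uint8);c[:o.shape[0]]=o
cv2.imwrite(f'pics/{n}.png',np.hstack([b,c]))
E
python3 meas.py m9
```

```text
[ 0.39395511 -0.24171432  0.23259628] [ 0.65  0.44 -2.  ] 15.25
0 [ 2.90015e+01 -4.90000e-03 -6.40000e-03] 48.63
```

View pics/m9.png

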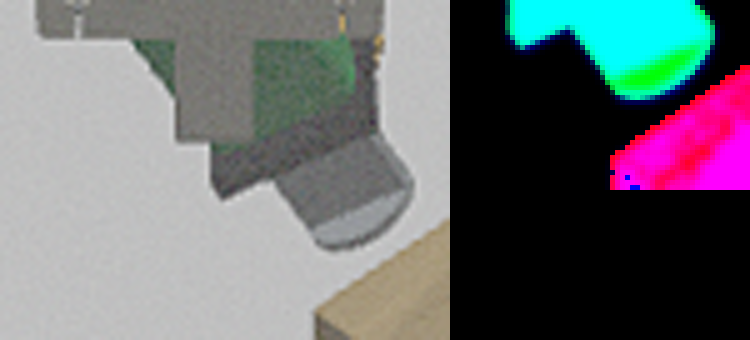

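The tilt now measures 29.0°. Next, the TCP targets for the approach over the mark.

```bash
cat > plan.py <<'E'
from bez import *
from tool import *
B=np.array([.5159,.1885,.1100]);AZ=np.radians(12.5);F=frame(AZ,30)
TH=dict(phi=29.0,dx=-.0049,dz=-.0064)
def Gw(azx):
    x=np.array([np.cos(azx),np.sin(azx),0]);z=np.array([0,0,-1.]);return np.column_stack([x,np.cross(z,x),z])
GT=Gw(AZ+np.pi)
def tcp_for(tip_b):
    Rt,h=toolpose(GT,np.zeros(3),TH['phi'],TH['dx'],TH['dz']);off=h+Rt@np.array([0,0,-.078])
    return B+F@(np.array(tip_b)/1000)-off
if __name__=='__main__':
    G,p=grip()
    for t in ([42.5,0,40],[42.5,0,0],[42.5,0,-11]):
        q=tcp_for(t);print(t,q.round(4),'delta in current gripper axes mm',(G.T@(q-p)*1000).round(1))
    print('az now',np.degrees(np.arctan2(G[1,0],G[0,0])),p)
E
python3 plan.py
```

```text
[42.5, 0, 40] [0.4942 0.1837 0.2071] delta in current gripper axes mm [198.3 389.5  25.7]
[42.5, 0, 0] [0.5138 0.188  0.1725] delta in current gripper axes mm [186.1 405.4  60.3]
[42.5, 0, -11] [0.5191 0.1892 0.163 ] delta in current gripper axes mm [182.8 409.8  69.8]
az now 139.75829902284576 [ 0.39395511 -0.24171432  0.23259628]
```

Request:
apply_moves(moves=[[[18,36,0,-5],[38,75,0,-10],[58,115,0,-16],[78,155,0,-21],[100,195,0,-26],[120,235,0,-32],[140,275,0,-37],[160,315,0,-42],[180,355,0,-48],[198,390,10,-52.7],[198,390,26,-52.7],[198,390,26,-52.7]]])

```text
clock: 16.45
position: [0.4941, 0.1838, 0.2041]
eef_rot: [-0.003, -0.109, 0.994, -0.001]
wrist_force: [-1.3, -0.6, -2.3]
gripper_width: 0.239
```

```bash
python3 look.py pics/w10.png 130,80,310,240; python3 plan.py
```

```text
[0.4953 0.1827 0.2066] [-0.31  0.24 -1.74] [0.048 0.076 0.041] 16.55 0.2325272219990636
[42.5, 0, 40] [0.4942 0.1837 0.2071] delta in current gripper axes mm [ 0.8  1.2 -0.5]
[42.5, 0, 0] [0.5138 0.188  0.1725] delta in current gripper axes mm [-19.3   1.3  34.1]
[42.5, 0, -11] [0.5191 0.1892 0.163 ] delta in current gripper axes mm [-24.8   1.3  43.6]
az now -167.66704169457714 [0.4952769  0.18266875 0.20664427]
```

View pics/w10.png

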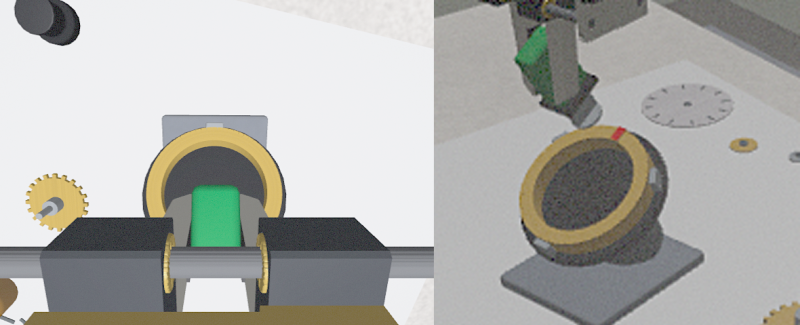

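```bash
cat > ovb.py <<'E'
from ov import *
from plan import *
import sys
def ovb(n,out,x0=150,y0=70,x1=270,y1=215,s=4,press=0):
    im=cv2.imread(n)[:,:,::-1];G,p=grip();c=cam('side')
    v=ov(im,c,toolpose(G,p,TH['phi'],TH['dx'],TH['dz']),x0,y0,x1,y1,s,'')
    for r in (.05,.064):
        q=((proj(c,circ(F,B-F[:,2]*press,r,0))-[x0,y0]+.5)*s).astype(np.int32);cv2.polylines(v,[q],True,(255,255,0),1,cv2.LINE_AA)
    Rt,h=toolpose(G,p,TH['phi'],TH['dx'],TH['dz']);tip=h+Rt@np.array([0,0,-.078]);print('tip in bore',(F.T@(tip-B)*1000).round(1),'angle to bore z',np.degrees(np.arccos(Rt[:,2]@F[:,2])).round(1))
    cv2.imwrite(out,v)
ovb(sys.argv[1],sys.argv[2],press=float(sys.argv[3]) if len(sys.argv)>3 else 0)
E
python3 ovb.py pics/w10_s.png pics/ov10.png
```

```text
tip in bore [42.8 -1.4 39.2] angle to bore z 1.1
```

View pics/ov10.png

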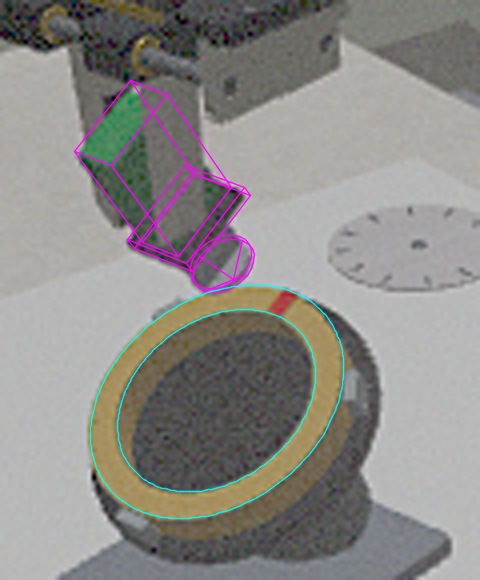

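The overlay matches the tool and the bezel edge closely. I'll descend along the bore axis to the working depth.

Request:
apply_moves(moves=[[[-7,1.3,12,0],[-13,1.3,23,0],[-17,1.3,30,0],[-19,1.3,34,0],[-20.5,1.3,36,0],[-22,1.3,38.4,0],[-22,1.3,38.4,0],[-22,1.3,38.4,0]]])

```text
clock: 17.35
position: [0.5167, 0.1892, 0.1688]
eef_rot: [-0.0, -0.108, 0.994, -0.0]
wrist_force: [-3.4, -1.5, -1.5]
gripper_width: 0.23
```

Request:
apply_moves(moves=[[[-1,0,1.7,0],[-2,0,3.5,0],[-3,0,5.2,0],[-3,0,5.2,0],[-3,0,5.2,0]]])

```text
clock: 17.85
position: [0.5199, 0.19, 0.1635]
eef_rot: [-0.0, -0.108, 0.994, -0.0]
wrist_force: [-4.9, -3.0, -1.3]
gripper_width: 0.232
```

```bash
python3 look.py pics/w11.png 130,80,310,240;python3 ovb.py pics/w11_s.png pics/ov11.png .006
```

```text
[0.5198 0.1901 0.1636] [-4.58 -1.65 -0.91] [-0.474  1.025 -0.046] 17.95 0.23137999292583333
tip in bore [ 43.5   0.6 -10.9] angle to bore z 1.0
```

View pics/ov11.png

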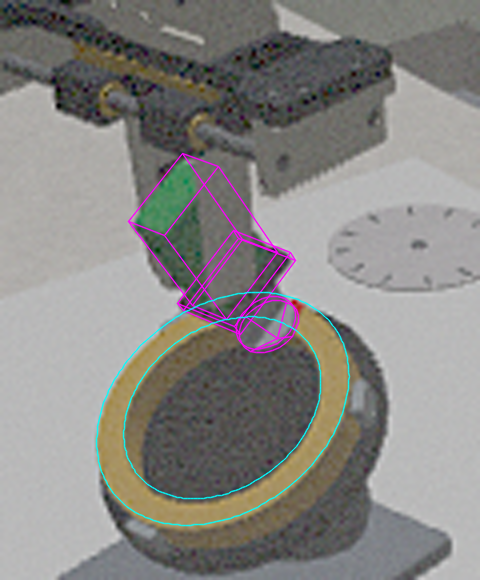

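The tool is in contact. I'll estimate how far the cushion is actually pressed from the images.

```bash
cat > press.py <<'E'
from plan import *
import bez,sys
def press(n,which,box):
    c=cam(which);im=cv2.imread(n)[:,:,::-1];x0,y0,x1,y1=box
    m=bez.mask(im,box);g=lambda a:cv2.GaussianBlur(a,(0,0),1.)
    gm=g(m);b=bright(im)[y0:y1,x0:x1];h=cv2.cvtColor(b,cv2.COLOR_RGB2HSV)
    r=[]
    for d in np.arange(-2,15,.5):
        C=B-F[:,2]*d/1000;R_=bez.render(c,[*C,AZ,30],box)
        # only count pixels that are brass but model says no, and (model brass & image background-bright)
        miss=(gm*(1-g(R_))).sum()
        bgd=((h[...,1]<30)&(b.min(2)>150))
        r.append((miss+(g(bgd.astype(float))*g(R_)).sum(),d))
    r.sort();return r[:4]
if __name__=='__main__':
    for a in sys.argv[1:]:
        print(a,'side',np.round(press(f'pics/{a}_s.png','side',(155,130,260,225)),2).tolist())
E
python3 press.py w7 w11; cp pics/side0.png pics/z0_s.png; python3 press.py z0 w10
```

```text
w7 side [[179.61, -0.5], [180.01, 0.0], [180.09, -1.0], [183.57, -1.5]]
w11 side [[161.44, 8.5], [161.56, 8.0], [161.76, 7.5], [164.11, 9.0]]
z0 side [[189.77, -0.5], [190.07, -1.0], [191.07, 0.0], [192.45, -1.5]]
w10 side [[188.76, -0.5], [189.23, -1.0], [190.36, 0.0], [191.35, -1.5]]
```

The cushion is at about 8.5 mm, a little deep. I'll ease it to about 6 and start the clockwise circle.

```bash
cat > rows.py <<'E'
import numpy as np,sys
# a0,a1 deg clockwise progress; (ox,oy,oz) correction in bore mm ramped over first rows
a0,step,n,ox,oy,oz=map(float,sys.argv[1:7]); off=np.array([ox,oy,oz])
M=np.array([[-.866,0,.5],[0,1,0],[-.5,0,-.866]])
r=42.5;P=lambda a:np.array([r*np.cos(np.radians(a)),-r*np.sin(np.radians(a)),0])
rows=[]
for k in range(1,int(n)+1):
    v=M@(P(a0+step*k)-P(a0)+off*min(1,k/4));rows.append([round(x,1)+0. for x in v]+[0])
print(rows)
E
python3 rows.py 0 0 4 -1 -0.6 2; python3 rows.py 0 5 12 0 0 0
```

```text
[[np.float64(0.5), np.float64(-0.2), np.float64(-0.3), 0], [np.float64(0.9), np.float64(-0.3), np.float64(-0.6), 0], [np.float64(1.4), np.float64(-0.4), np.float64(-0.9), 0], [np.float64(1.9), np.float64(-0.6), np.float64(-1.2), 0]]
[[np.float64(0.1), np.float64(-3.7), np.float64(0.1), 0], [np.float64(0.6), np.float64(-7.4), np.float64(0.3), 0], [np.float64(1.3), np.float64(-11.0), np.float64(0.7), 0], [np.float64(2.2), np.float64(-14.5), np.float64(1.3), 0], [np.float64(3.4), np.float64(-18.0), np.float64(2.0), 0], [np.float64(4.9), np.float64(-21.2), np.float64(2.8), 0], [np.float64(6.7), np.float64(-24.4), np.float64(3.8), 0], [np.float64(8.6), np.float64(-27.3), np.float64(5.0), 0], [np.float64(10.8), np.float64(-30.1), np.float64(6.2), 0], [np.float64(13.1), np.float64(-32.6), np.float64(7.6), 0], [np.float64(15.7), np.float64(-34.8), np.float64(9.1), 0], [np.float64(18.4), np.float64(-36.8), np.float64(10.6), 0]]
```

Request:
apply_moves(moves=[[[0.9,-0.3,-0.6,0],[1.9,-0.6,-1.2,0],[1.9,-0.6,-1.2,0],[1.9,-0.6,-1.2,0]]])

```text
clock: 18.35
position: [0.5186, 0.1894, 0.1652]
eef_rot: [0.001, -0.108, 0.994, 0.0]
wrist_force: [-2.7, 0.1, -0.6]
gripper_width: 0.235
```

```bash
python3 look.py pics/w12.png 130,80,310,240;python3 ovb.py pics/w12_s.png pics/ov12.png .006; python3 press.py w12
```

```text
[0.5186 0.1894 0.1652] [-2.22  0.41  0.55] [0.252 0.508 0.045] 18.45 0.2334145113894358
tip in bore [43.3  0.2 -8.8] angle to bore z 0.9
w12 side [[161.58, 6.0], [163.05, 6.5], [164.48, 5.5], [164.69, 7.0]]
```

The cushion is near 6 mm. First arc, 0 to 60°.

Request:
apply_moves(moves=[[[0.1,-3.7,0.1,0],[0.6,-7.4,0.3,0],[1.3,-11.0,0.7,0],[2.2,-14.5,1.3,0],[3.4,-18.0,2.0,0],[4.9,-21.2,2.8,0],[6.7,-24.4,3.8,0],[8.6,-27.3,5.0,0],[10.8,-30.1,6.2,0],[13.1,-32.6,7.6,0],[15.7,-34.8,9.1,0],[18.4,-36.8,10.6,0]]])

```text
clock: 19.65
position: [0.5081, 0.149, 0.1542]
eef_rot: [0.0, -0.108, 0.994, -0.0]
wrist_force: [-0.7, 0.7, 0.7]
gripper_width: 0.235
```

```bash
python3 look.py pics/w13.png 130,80,310,240;python3 ovb.py pics/w13_s.png pics/ov13.png .006; python3 press.py w13; python3 rows.py 60 5 12 0 0 0|sed 's/np.float64(//g;s/)//g'
```

```text
[0.5077 0.1486 0.1538] [-1.57 -0.53 -0.7 ] [-0.018  0.411 -0.056] 19.75 0.23733356636840583
tip in bore [ 20.5 -37.3  -8.9] angle to bore z 1.1
w13 side [[141.1, 4.0], [141.6, 5.0], [142.28, 4.5], [145.03, 5.5]]
[[2.8, -1.7, 1.6, 0], [5.8, -3.1, 3.4, 0], [8.9, -4.2, 5.1, 0], [12.0, -5.0, 6.9, 0], [15.2, -5.5, 8.8, 0], [18.4, -5.7, 10.6, 0], [21.6, -5.5, 12.5, 0], [24.8, -5.0, 14.3, 0], [27.9, -4.2, 16.1, 0], [31.0, -3.1, 17.9, 0], [34.0, -1.7, 19.6, 0], [36.8, 0.0, 21.2, 0]]
```

View pics/ov13.png

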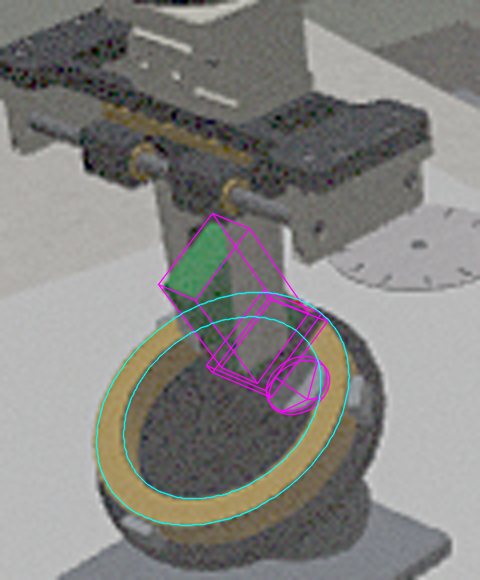

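The cushion is at about 4.5–5 mm. Next arc, 60 to 120°, going 1 mm deeper.

Request:
apply_moves(moves=[[[2.6,-1.7,1.9,0],[5.5,-3.1,3.9,0],[8.5,-4.2,5.8,0],[11.5,-5.0,7.8,0],[14.7,-5.5,9.7,0],[17.9,-5.7,11.5,0],[21.1,-5.5,13.4,0],[24.3,-5.0,15.2,0],[27.4,-4.2,17.0,0],[30.5,-3.1,18.8,0],[33.5,-1.7,20.5,0],[36.3,0.0,22.1,0]]])

```text
clock: 20.95
position: [0.4725, 0.1414, 0.132]
eef_rot: [0.0, -0.108, 0.994, -0.0]
wrist_force: [0.7, 0.6, 0.7]
gripper_width: 0.236
```

```bash
python3 look.py pics/w14.png 130,80,310,240;python3 ovb.py pics/w14_s.png pics/ov14.png .006; python3 press.py w14; python3 rows.py 120 5 12 0 0 0|sed 's/np.float64(//g;s/)//g'
```

```text
[0.4719 0.1416 0.1317] [-1.08  1.36 -1.05] [0.301 0.222 0.017] 21.05 0.23498619098430926
tip in bore [-22.1 -36.3  -9.9] angle to bore z 1.1
w14 side [[125.48, 3.0], [126.63, 2.0], [127.24, 2.5], [128.3, 4.0]]
[[2.7, 2.0, 1.6, 0], [5.3, 4.2, 3.0, 0], [7.6, 6.8, 4.4, 0], [9.8, 9.5, 5.7, 0], [11.7, 12.4, 6.8, 0], [13.5, 15.6, 7.8, 0], [15.0, 18.8, 8.6, 0], [16.2, 22.3, 9.3, 0], [17.1, 25.8, 9.9, 0], [17.8, 29.4, 10.3, 0], [18.3, 33.1, 10.5, 0], [18.4, 36.8, 10.6, 0]]
```

View pics/ov14.png

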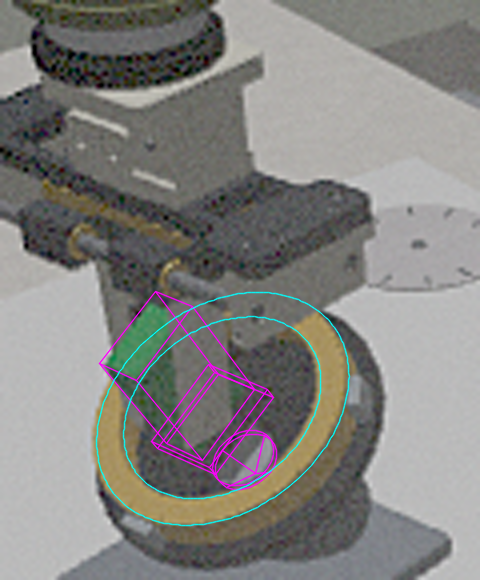

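Press is down to about 3 mm. The pattern, +2 mm at the mark falling to -1.7 mm here, says the tip sits about 2–3 mm off centre towards the mark. I'll correct it in the next arc by 2 mm away from the mark and 2 mm deeper.

```bash
python3 rows.py 120 5 12 -2 0 -2|sed 's/np.float64(//g;s/)//g'
```

```text
[[2.9, 2.0, 2.2, 0], [5.6, 4.2, 4.4, 0], [8.2, 6.8, 6.5, 0], [10.5, 9.5, 8.4, 0], [12.5, 12.4, 9.5, 0], [14.2, 15.6, 10.5, 0], [15.7, 18.8, 11.4, 0], [16.9, 22.3, 12.1, 0], [17.9, 25.8, 12.6, 0], [18.6, 29.4, 13.0, 0], [19.0, 33.1, 13.3, 0], [19.1, 36.8, 13.4, 0]]
```

Request:
apply_moves(moves=[[[0.4,0,1.4,0],[0.7,0,2.7,0],[3.4,2.0,4.3,0],[6.0,4.2,5.7,0],[8.3,6.8,7.1,0],[10.5,9.5,8.4,0],[12.4,12.4,9.5,0],[14.2,15.6,10.5,0],[15.7,18.8,11.4,0],[16.9,22.3,12.1,0],[17.9,25.8,12.6,0],[18.6,29.4,13.0,0]]])

```text
clock: 22.25
position: [0.4481, 0.1664, 0.1191]
eef_rot: [-0.0, -0.108, 0.994, -0.0]
wrist_force: [0.8, -1.7, 2.4]
gripper_width: 0.232
```

```bash
python3 look.py pics/w15.png 130,80,310,240;python3 ovb.py pics/w15_s.png pics/ov15.png .006; python3 press.py w15; python3 rows.py 170 5 12 0 0 0|sed 's/np.float64(//g;s/)//g'
```

```text
[0.4478 0.1669 0.119 ] [-1.28  0.93  0.79] [ 0.41  -0.079  0.061] 22.35 0.2314035300483319
tip in bore [-44.   -6.4 -11.9] angle to bore z 1.0
w15 side [[107.41, 6.0], [108.25, 6.5], [108.4, 5.0], [108.48, 5.5]]
[[0.4, 3.7, 0.2, 0], [0.6, 7.4, 0.3, 0], [0.4, 11.1, 0.2, 0], [0.0, 14.8, 0.0, 0], [-0.7, 18.4, -0.4, 0], [-1.7, 21.9, -1.0, 0], [-2.9, 25.3, -1.7, 0], [-4.4, 28.6, -2.5, 0], [-6.1, 31.8, -3.5, 0], [-8.1, 34.7, -4.6, 0], [-10.2, 37.4, -5.9, 0], [-12.6, 39.9, -7.3, 0]]
```

View pics/ov15.png

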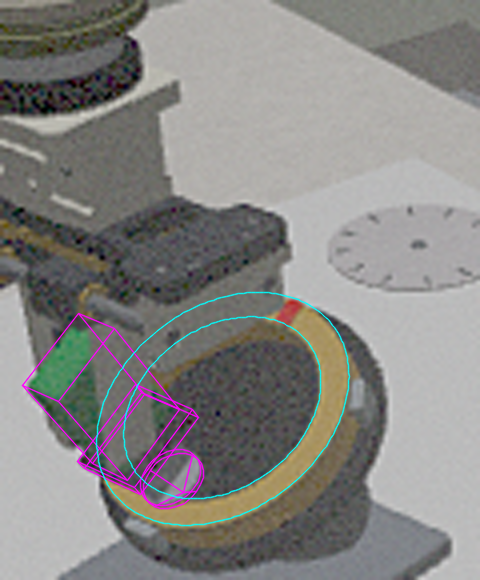

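The cushion is at about 6 mm and steady. Arc 170 to 230°.

Request:
apply_moves(moves=[[[0.4,3.7,0.2,0],[0.6,7.4,0.3,0],[0.4,11.1,0.2,0],[0.0,14.8,0.0,0],[-0.7,18.4,-0.4,0],[-1.7,21.9,-1.0,0],[-2.9,25.3,-1.7,0],[-4.4,28.6,-2.5,0],[-6.1,31.8,-3.5,0],[-8.1,34.7,-4.6,0],[-10.2,37.4,-5.9,0],[-12.6,39.9,-7.3,0]]])

```text
clock: 23.55
position: [0.4519, 0.2081, 0.1264]
eef_rot: [-0.0, -0.108, 0.994, -0.0]
wrist_force: [-1.6, -3.2, -0.1]
gripper_width: 0.232
```

```bash
python3 look.py pics/w16.png 130,80,310,240;python3 ovb.py pics/w16_s.png pics/ov16.png .006; python3 press.py w16; python3 rows.py 230 5 12 0 0 0|sed 's/np.float64(//g;s/)//g'
```

```text
[0.4524 0.2086 0.1268] [-0.18 -0.3   0.35] [-0.058 -0.016 -0.001] 23.65 0.23287992515133835
tip in bore [-28.3  33.3 -11.9] angle to bore z 1.0
w16 side [[170.15, 7.5], [170.17, 8.5], [170.31, 8.0], [172.9, 9.0]]
[[-2.5, 2.3, -1.5, 0], [-5.3, 4.2, -3.0, 0], [-8.1, 6.0, -4.7, 0], [-11.1, 7.4, -6.4, 0], [-14.1, 8.5, -8.2, 0], [-17.3, 9.3, -10.0, 0], [-20.5, 9.8, -11.8, 0], [-23.7, 9.9, -13.7, 0], [-26.9, 9.8, -15.5, 0], [-30.0, 9.3, -17.3, 0], [-33.2, 8.5, -19.2, 0], [-36.2, 7.4, -20.9, 0]]
```

View pics/ov16.png

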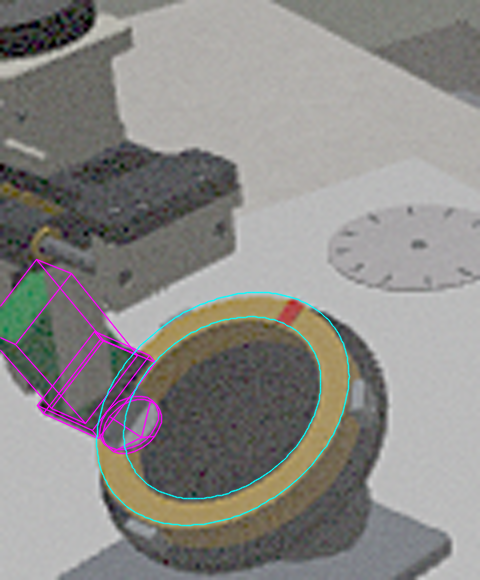

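It's at about 8 mm, so I'll ease off 2–2.5 mm over the arc from 230 to 290°.

Request:
apply_moves(moves=[[[-2.0,2.3,-2.4,0],[-4.3,4.2,-4.7,0],[-7.1,6.0,-6.4,0],[-10.1,7.4,-8.1,0],[-13.1,8.5,-9.9,0],[-16.3,9.3,-11.7,0],[-19.5,9.8,-13.6,0],[-22.7,9.9,-15.5,0],[-25.8,9.8,-17.4,0],[-28.9,9.3,-19.3,0],[-32.0,8.5,-21.3,0],[-35.0,7.4,-23.1,0]]])

```text
clock: 24.85
position: [0.4848, 0.2226, 0.1497]
eef_rot: [-0.0, -0.108, 0.994, 0.0]
wrist_force: [-3.0, -1.3, -1.6]
gripper_width: 0.233
```

```bash
python3 look.py pics/w17.png 130,80,310,240;python3 ovb.py pics/w17_s.png pics/ov17.png .006; python3 press.py w17; python3 rows.py 290 5 12 0 0 0|sed 's/np.float64(//g;s/)//g'
```

```text
[0.4856 0.2226 0.1502] [-0.07 -2.4  -0.06] [-0.373  0.035 -0.046] 24.95 0.235530638946352
tip in bore [14.1 39.7 -9.3] angle to bore z 0.9
w17 side [[178.91, 6.0], [181.05, 6.5], [181.21, 5.5], [182.12, 5.0]]
[[-3.0, -1.4, -1.7, 0], [-5.8, -3.1, -3.4, 0], [-8.5, -5.1, -4.9, 0], [-11.1, -7.4, -6.4, 0], [-13.4, -9.9, -7.8, 0], [-15.6, -12.6, -9.0, 0], [-17.6, -15.6, -10.1, 0], [-19.3, -18.7, -11.1, 0], [-20.8, -22.0, -12.0, 0], [-22.0, -25.4, -12.7, 0], [-23.0, -28.9, -13.3, 0], [-23.7, -32.6, -13.7, 0]]
```

It's at 6 mm. Arc 290 to 350°, then on past the mark with a little overlap.

Request:
apply_moves(moves=[[[-3.0,-1.4,-1.7,0],[-5.8,-3.1,-3.4,0],[-8.5,-5.1,-4.9,0],[-11.1,-7.4,-6.4,0],[-13.4,-9.9,-7.8,0],[-15.6,-12.6,-9.0,0],[-17.6,-15.6,-10.1,0],[-19.3,-18.7,-11.1,0],[-20.8,-22.0,-12.0,0],[-22.0,-25.4,-12.7,0],[-23.0,-28.9,-13.3,0],[-23.7,-32.6,-13.7,0]]])

```text
clock: 26.15
position: [0.515, 0.1956, 0.1634]
eef_rot: [0.0, -0.108, 0.994, 0.0]
wrist_force: [-3.2, 0.4, -1.0]
gripper_width: 0.235
```

```bash
python3 look.py pics/w18.png 130,80,310,240;python3 ovb.py pics/w18_s.png pics/ov18.png .006; python3 press.py w18; python3 rows.py 350 4 4 0 0 0|sed 's/np.float64(//g;s/)//g'
```

```text
[0.5152 0.195  0.1634] [-2.47 -2.48 -0.86] [-0.357  0.38  -0.073] 26.25 0.23489134929261488
tip in bore [40.5  6.4 -9.3] angle to bore z 1.0
w18 side [[164.97, 5.0], [166.3, 5.5], [166.45, 6.0], [168.37, 4.5]]
[[-0.4, -2.9, -0.2, 0], [-0.5, -5.9, -0.3, 0], [-0.5, -8.9, -0.3, 0], [-0.4, -11.8, -0.2, 0]]
```

View pics/ov18.png

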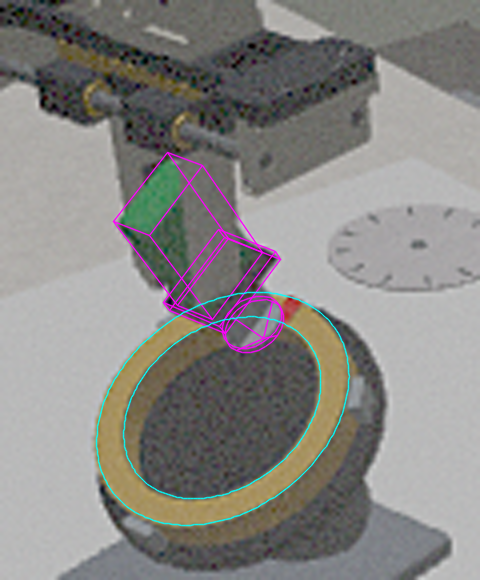

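The blade is 9° short of the mark with the cushion at about 5.5 mm. I'll finish past the mark, then lift off along the bore axis.

Request:
apply_moves(moves=[[[-0.4,-2.9,-0.2,0],[-0.5,-5.9,-0.3,0],[-0.5,-8.9,-0.3,0],[-0.4,-11.8,-0.2,0],[-0.1,-14.0,-0.1,0],[-0.1,-14.0,-0.1,0]]])

```text
clock: 26.85
position: [0.5179, 0.1817, 0.1633]
eef_rot: [0.0, -0.107, 0.994, -0.0]
wrist_force: [-2.7, -0.6, -1.3]
gripper_width: 0.238
```

```bash
python3 look.py pics/w19.png 130,80,310,240;python3 ovb.py pics/w19_s.png pics/ov19.png .006; python3 press.py w19
```

```text
[0.5179 0.1818 0.1633] [-2.34 -1.11 -0.6 ] [-0.101  0.369 -0.036] 26.95 0.234078442363786
tip in bore [40.3 -7.2 -9.3] angle to bore z 1.0
w19 side [[156.41, 5.0], [157.93, 4.5], [158.11, 4.0], [159.28, 5.5]]
```

Request:
apply_moves(moves=[[[1,0,-1.7,0],[3,0,-5.2,0],[6,0,-10.4,0],[10,0,-17.3,0],[20,0,-34.6,0],[30,0,-60,0],[35,0,-90,0],[35,0,-90,0]]])

```text
clock: 27.75
position: [0.4855, 0.1753, 0.2592]
eef_rot: [0.004, -0.108, 0.994, 0.001]
wrist_force: [0.5, -0.4, -1.2]
gripper_width: 0.236
```

```bash
python3 look.py pics/w20.png 130,80,310,240; python3 press.py w20;python3 plan.py
python3 - <<'E'
from tool import *
G,p=grip();print(G.T@(np.array([.394,-.2417,.2326])-p)*1000)
E
```

```text
[0.4842 0.1749 0.2545] [-0.6   0.28 -2.11] [ 0.082  0.02  -0.049] 27.85 0.23664790658979917
w20 side [[190.21, -0.5], [190.46, -1.0], [191.99, 0.0], [192.57, -1.5]]
[42.5, 0, 40] [0.4942 0.1837 0.2071] delta in current gripper axes mm [-11.5   6.5  47.4]
[42.5, 0, 0] [0.5138 0.188  0.1725] delta in current gripper axes mm [-31.4   6.5  82.1]
[42.5, 0, -11] [0.5191 0.1892 0.163 ] delta in current gripper axes mm [-36.9   6.5  91.6]
az now -167.63546264505192 [0.48424904 0.17487493 0.25450097]
[ 177.42086493 -387.58911556   21.34784753]
```

Cushion fully back up. Now back to the front of the rack to straighten the tool.

Request:
apply_moves(moves=[[[15,-33,0,0],[34,-72,0,1],[52,-112,0,2],[70,-152,0,3],[88,-192,0,4],[106,-232,0,5],[124,-272,0,6],[142,-312,0,7],[160,-350,0,8],[177,-388,0,8.8],[177,-388,0,8.8],[177,-388,0,8.8]]])

```text
clock: 29.05
position: [0.3929, -0.2424, 0.2517]
eef_rot: [-0.001, -0.03, 1.0, 0.001]
wrist_force: [0.2, 0.3, -2.2]
gripper_width: 0.235
```

```bash
python3 - <<'E'
from tool import *
G,p=grip();print(p,np.degrees(np.arctan2(G[1,0],G[0,0])),G.T@(np.array([.4205,-.2398,.102])-p)*1000)
E
python3 meas.py m21
```

```text
[ 0.392944   -0.24243592  0.25165966] -176.58324799778924 [-27.95680077   0.66415528 149.60705762]
[ 0.39371018 -0.24121317  0.25230781] [-0.01  0.11 -1.53] 29.15
0 [ 3.10907e+01  1.90000e-03 -2.22000e-02] 17.93
```

Request:
apply_moves(moves=[[[0,0,45,0],[0,0,90,0],[0,0,125,0],[0,0,145,0],[0,0,150,0],[-10,0,150,0],[-20,0,150,0],[-25,0,150,0],[-25,0,150,0],[-25,0,150,0]]])

```text
clock: 30.15
position: [0.4193, -0.2408, 0.104]
eef_rot: [0.0, -0.031, 1.0, -0.0]
wrist_force: [0.4, 0.4, -2.1]
gripper_width: 0.235
```

```bash
python3 look.py pics/w22.png 260,200,440,370
python3 - <<'E'
from ov import *
from plan import TH
G,p=grip();im=cv2.imread('pics/w22_s.png')[:,:,::-1]
cv2.imwrite('pics/ov22.png',ov(im,cam('side'),toolpose(G,p,TH['phi'],TH['dx'],TH['dz']),290,240,430,360,5,''))
# gripper pose in slot frame
S0=np.array([.5253,-.2325,.085]);a=np.radians(3.68);Rz=np.array([[np.cos(a),-np.sin(a),0],[np.sin(a),np.cos(a),0],[0,0,1]])
print('pivot in slot',(Rz.T@(p-G[:,2]*.019-S0)*1000).round(1))
E
```

```text
[ 0.4187 -0.2408  0.1036] [-0.21  0.16 -0.65] [ 0.057  0.001 -0.006] 30.25 0.2323955248608982
pivot in slot [-106.9   -1.4   37.6]
```

View pics/ov22.png

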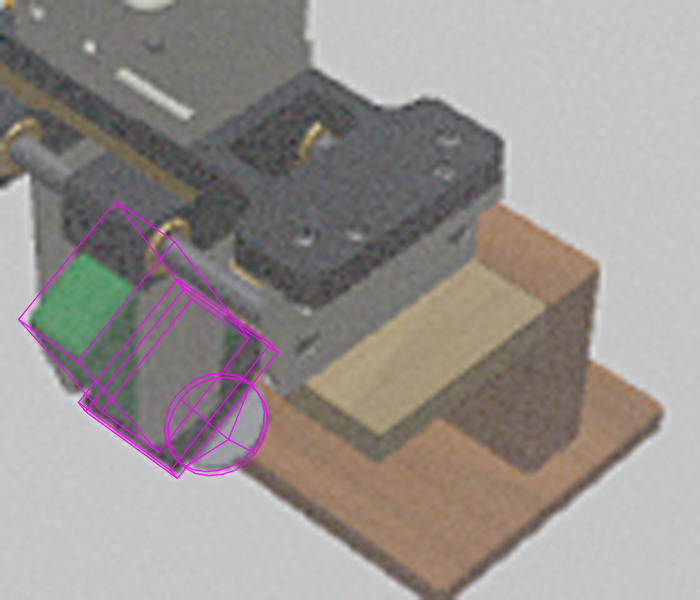

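The disc is facing the tine ends. With a light grip, I'll push it against them while rising, so the tool pivots back upright.

Request:
apply_moves(moves=[[[-3,1,0,0],[-6,1,0.5,0],[-8.4,1,0.5,0],[-10.5,1,-1.3,0],[-13,1,-3.5,0],[-15.7,1,-6,0],[-18.7,1,-8,0],[-21.7,1,-10,0],[-24.9,1,-12,0],[-24.9,1,-12,0]]], grip_force=4)

```text
clock: 31.25
position: [0.4442, -0.2382, 0.1158]
eef_rot: [0.0, -0.031, 1.0, -0.0]
wrist_force: [-0.5, 0.5, -2.0]
gripper_width: 0.236
```

```bash
python3 look.py pics/w23.png 260,200,440,370
```

```text
[ 0.4438 -0.2381  0.1155] [ 1.    0.92 -1.13] [-0.007  0.026 -0.026] 31.35 0.23495667522287694
```

View pics/w23.png

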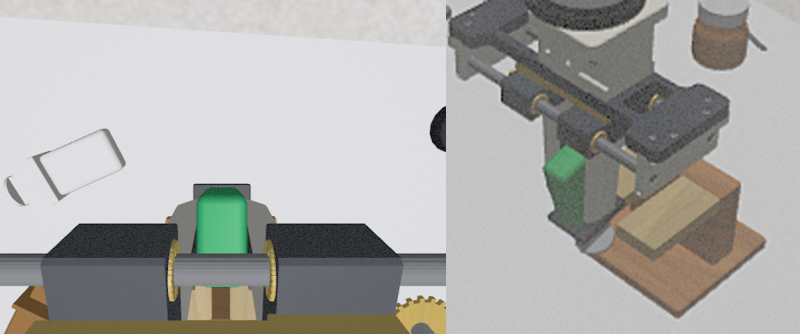

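It's about half straightened; continuing.

Request:
apply_moves(moves=[[[-2.5,0,-1.3,0],[-5,0,-2.5,0],[-7.5,0,-3.5,0],[-10,0,-4.4,0],[-11,0,-4.6,0],[-11,0,-4.6,0]]])

```text
clock: 31.95
position: [0.4548, -0.2375, 0.12]
eef_rot: [0.0, -0.031, 1.0, -0.0]
wrist_force: [-0.6, -0.6, -1.3]
gripper_width: 0.239
```

```bash
python3 look.py pics/w24.png 260,200,440,370
python3 - <<'E'
from ov import *
G,p=grip();im=cv2.imread('pics/w24_s.png')[:,:,::-1]
cv2.imwrite('pics/ov24.png',np.hstack([ov(im,cam('side'),toolpose(G,p,f,-.0049,-.0064),300,240,375,340,5,'') for f in (0,6)]))
E
```

```text
[ 0.4547 -0.2375  0.12  ] [ 0.41 -1.5  -1.36] [-0.014  0.119  0.029] 32.05 0.24017061745558688
```

View pics/ov24.png

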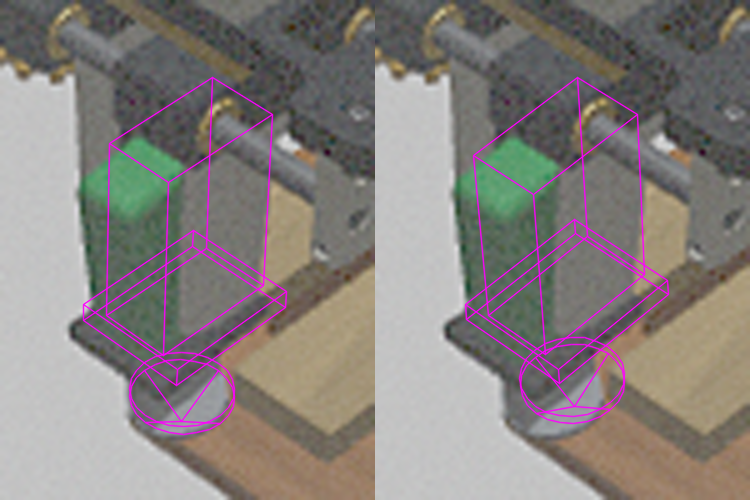

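It looks nearly upright but has shifted in the grip. I'll clamp, back out and measure.

Request:
apply_moves(moves=[[[0,0,0,0],[0,0,0,0],[0,0,0,0],[15,0,0,8],[35,0,-20,16],[50,0,-50,24],[60,0,-90,32],[60,0,-115,40],[60,0,-115,44],[60,0,-115,44],[60,0,-115,44]]], grip_force=40)

```text
clock: 33.15
position: [0.3944, -0.2409, 0.2344]
eef_rot: [-0.0, 0.345, 0.939, 0.0]
wrist_force: [0.4, 0.3, -1.1]
gripper_width: 0.235
```

```bash
sed -i 's/phi0=28/phi0=4/; s/q\[0\]-13/q[0]-30/; s/x0+60,y0+38/x0+65,y0+38/;s/q\[1\]+11/q[1]+14/' meas.py; python3 meas.py m25
```

```text
[ 0.39420294 -0.24075332  0.23386053] [-0.19 -0.61 -2.92] 33.25
0 [ 7.8425e+00  4.4000e-03 -6.5000e-03] 59.7
```

View pics/m25.png

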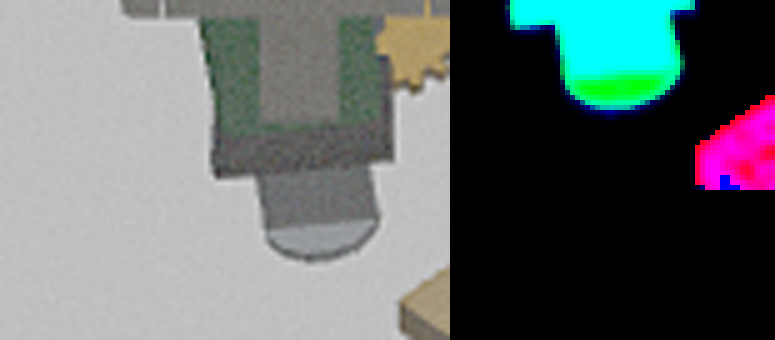

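The fit gives 7.8°. That's small enough to slide into the slot: the flange's low edge would be about 4 mm above the tines and the disc about 5 mm below them. It can then be squared by settling the flange on the tines. I'll yaw back and line up with the slot.

Request:
apply_moves(moves=[[[0,0,0,-8],[0,0,0,-16],[0,0,0,-24],[0,0,0,-32],[0,0,0,-40],[0,0,0,-44],[0,0,0,-44],[0,0,0,-44]]])

```text
clock: 34.05
position: [0.3944, -0.241, 0.2343]
eef_rot: [-0.0, -0.03, 1.0, 0.0]
wrist_force: [-0.9, 0.2, -2.5]
gripper_width: 0.236
```

```bash
cat > slot.py <<'E'
from tool import *
S0=np.array([.5253,-.2325,.085]);a=np.radians(3.68);Rz=np.array([[np.cos(a),-np.sin(a),0],[np.sin(a),np.cos(a),0],[0,0,1]])
G,p=grip();print(p,'az',np.degrees(np.arctan2(G[1,0],G[0,0])),'TCP in slot mm',(Rz.T@(p-S0)*1000).round(1))
for t in ([-120,-.5,18],[-95,-.5,18],[0,-.5,18],[0,-.5,13]): print(t,(G.T@(S0+Rz@(np.array(t)/1000)-p)*1000).round(1))
E
python3 slot.py
```

```text
[ 0.39442775 -0.24095489  0.2343387 ] az -176.53555376894354 TCP in slot mm [-131.1   -0.   149.3]
[-120, -0.5, 18] [-11.3  -0.5 131.3]
[-95, -0.5, 18] [-36.3  -0.4 131.3]
[0, -0.5, 18] [-1.313e+02 -1.000e-01  1.312e+02]
[0, -0.5, 13] [-1.313e+02 -1.000e-01  1.362e+02]
```

Request:
apply_moves(moves=[[[0,-0.5,45,0],[0,-0.5,90,0],[0,-0.5,120,0],[-5,-0.5,131,0],[-20,-0.5,131,0],[-36,-0.5,131,0],[-36,-0.5,131,0],[-36,-0.5,131,0]]])

```text
clock: 34.85
position: [0.4311, -0.2397, 0.1048]
eef_rot: [0.0, -0.031, 1.0, -0.0]
wrist_force: [-0.6, -0.1, -1.4]
gripper_width: 0.232
```

```bash
python3 look.py pics/w26.png 260,200,440,370; python3 slot.py
python3 - <<'E'
from ov import *
G,p=grip();im=cv2.imread('pics/w26_s.png')[:,:,::-1]
cv2.imwrite('pics/ov26.png',ov(im,cam('side'),toolpose(G,p,7.8,.0044,-.0065),290,240,410,350,5,''))
E
```

```text
[ 0.4305 -0.2396  0.1044] [ 1.18  0.08 -2.21] [-0.004 -0.01  -0.03 ] 34.95 0.23489403769684647
[ 0.43047213 -0.23963055  0.10443775] az -176.45943980689455 TCP in slot mm [-95.1  -1.   19.4]
[-120, -0.5, 18] [24.9  0.5  1.4]
[-95, -0.5, 18] [-0.1  0.5  1.4]
[0, -0.5, 18] [-95.1   0.8   1.5]
[0, -0.5, 13] [-95.1   0.8   6.5]
```

View pics/ov26.png

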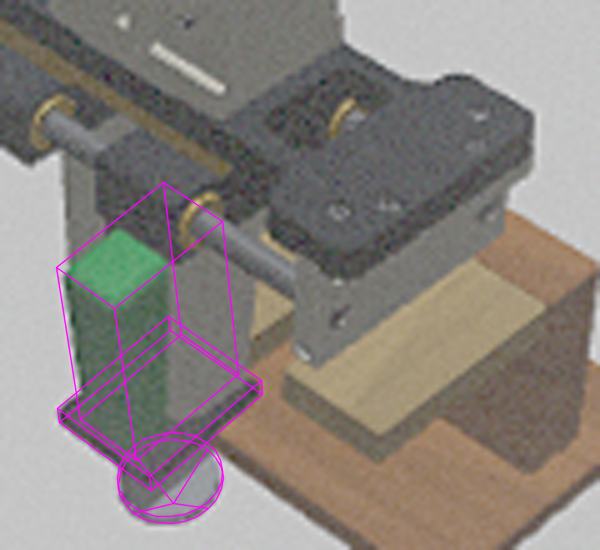

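View pics/w26_w.png

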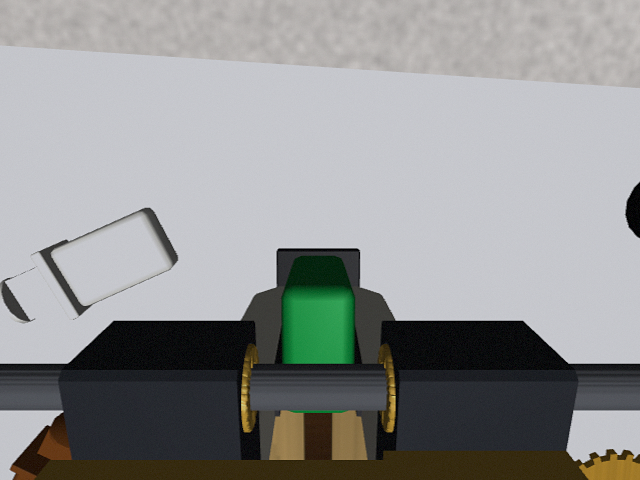

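The alignment looks right: in the side view, flange and disc bracket the tine height. I'll insert, watching the force.

Request:
apply_moves(moves=[[[-8,0.3,0.6,0],[-16,0.5,1.0,0],[-24,0.6,1.0,0],[-32,0.6,1.0,0],[-40,0.6,1.0,0],[-48,0.6,1.0,0],[-55,0.6,1.0,0],[-55,0.6,1.0,0]]])

```text
clock: 35.75
position: [0.4863, -0.2353, 0.1029]
eef_rot: [0.0, -0.031, 1.0, 0.0]
wrist_force: [-0.5, -0.6, -1.3]
gripper_width: 0.232
```

```bash
python3 look.py pics/w27.png 260,200,440,370; python3 slot.py
```

```text
[ 0.4854 -0.2353  0.1028] [ 0.45  1.12 -1.72] [ 0.02  -0.004  0.014] 35.85 0.23616715067825156
[ 0.48541934 -0.23532357  0.10277891] az -176.4271568529694 TCP in slot mm [-40.   -0.3  17.8]
[-120, -0.5, 18] [80.  -0.4 -0.2]
[-95, -0.5, 18] [55.  -0.3 -0.2]
[0, -0.5, 18] [-40.   -0.2  -0.2]
[0, -0.5, 13] [-40.   -0.2   4.8]
```

View pics/w27.png

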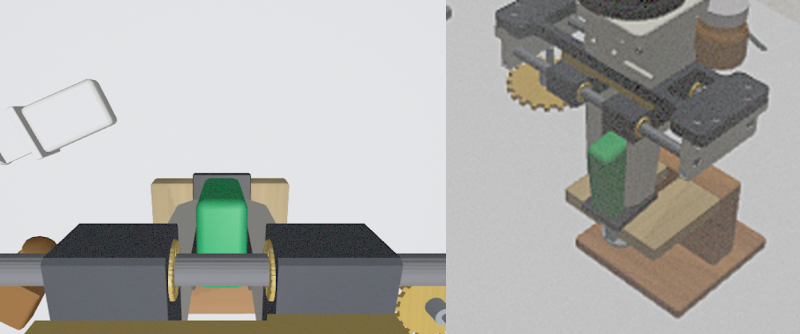

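It's entering with no contact force. The rest of the way home now.

Request:
apply_moves(moves=[[[-8,-0.1,0,0],[-16,-0.1,0,0],[-24,-0.2,0,0],[-32,-0.2,0,0],[-38,-0.2,0,0],[-40,-0.2,0,0],[-40,-0.2,0,0],[-40,-0.2,0,0]]])

```text
clock: 36.65
position: [0.5252, -0.2331, 0.1028]
eef_rot: [-0.0, -0.031, 1.0, 0.0]
wrist_force: [-0.0, -0.1, -1.3]
gripper_width: 0.236
```

```bash
python3 look.py pics/w28.png 260,200,440,370; python3 slot.py
```

```text
[ 0.5251 -0.2331  0.1029] [ 0.99  0.16 -2.11] [ 0.037 -0.012  0.02 ] 36.75 0.23293298761518696
[ 0.52511254 -0.23314394  0.10285857] az -176.4491584648681 TCP in slot mm [-0.2 -0.6 17.9]
[-120, -0.5, 18] [ 1.198e+02 -1.000e-01 -1.000e-01]
[-95, -0.5, 18] [94.8 -0.1 -0.1]
[0, -0.5, 18] [-0.2  0.1 -0.1]
[0, -0.5, 13] [-0.2  0.1  4.9]
```

View pics/w28.png

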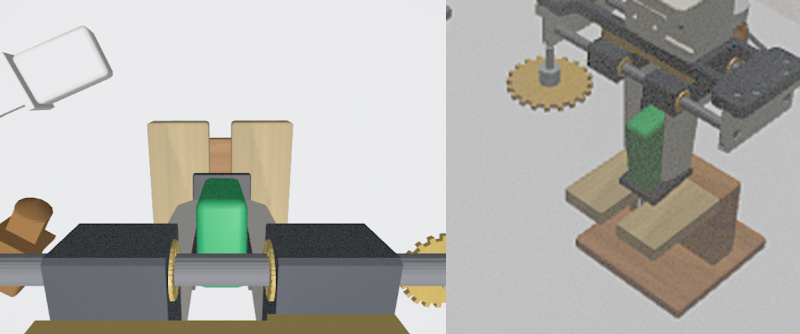

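It's home along the slot. I'll lower with a light grip so the flange settles flat on the tines, then open.

Request:
apply_moves(moves=[[[0,0,0,0],[0,0,1.5,0],[0,0,3,0],[-0.5,0,4,0],[-1.5,0,5,0],[-2.7,0,6,0],[-4,0,7,0],[-4,0,7,0],[-4,0,7,0]]], grip_force=4)

```text
clock: 37.65
position: [0.5297, -0.233, 0.096]
eef_rot: [0.0, -0.031, 1.0, -0.0]
wrist_force: [3.5, -0.6, 3.1]
gripper_width: 0.237
```

```bash
python3 look.py pics/w29.png 260,200,440,370; python3 slot.py
```

```text
[ 0.5295 -0.233   0.0959] [ 2.15 -0.09  1.84] [ 0.052 -0.395 -0.02 ] 37.75 0.2389224130405874
[ 0.5295312  -0.23302433  0.09593495] az -176.44285047753934 TCP in slot mm [ 4.2 -0.8 10.9]
[-120, -0.5, 18] [124.2   0.   -7.1]
[-95, -0.5, 18] [99.2  0.1 -7.1]
[0, -0.5, 18] [ 4.2  0.3 -7.1]
[0, -0.5, 13] [ 4.2  0.3 -2.1]
```

View pics/w29.png

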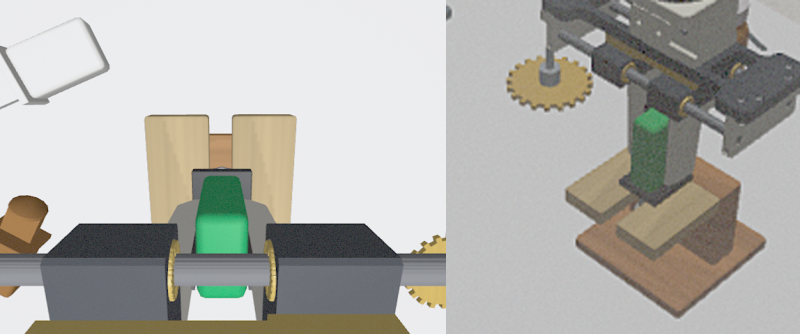

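It's seated with the flange on the tines. Opening.

Request:
apply_moves(moves=[[[0,0,0,0],[0,0,0,0],[0,0,0,0],[0,0,0,0],[0,0,0,0],[0,0,0,0],[0,0,0,0],[0,0,0,0],[0,0,0,0],[0,0,0,0],[0,0,0,0],[0,0,0,0]]], hand=0)

```text
clock: 38.95
position: [0.5294, -0.2329, 0.0959]
eef_rot: [-0.0, -0.031, 1.0, -0.0]
wrist_force: [-0.6, 0.6, -0.3]
gripper_width: 1.003
```

Request:
apply_moves(moves=[[[0,0,-20,0],[0,0,-55,0],[0,0,-95,0],[0,0,-135,0],[0,0,-175,0],[-30,0,-183,0],[-75,0,-183,0],[-82,0,-183,0],[-82,0,-183,0],[-82,0,-183,0]]])

```text
clock: 39.95
position: [0.6105, -0.2278, 0.2787]
eef_rot: [-0.0, -0.031, 1.0, 0.0]
wrist_force: [-0.5, 0.1, -0.2]
gripper_width: 1.002
```

Run:
```python
from h import *
import pickle
W=cam('wrist'); im=imaging.read_camera('wrist'); pickle.dump((W,im),open('w3.pkl','wb')); crop('pics/c30.png',bright(im),225,20,405,200,4)
s=imaging.read_camera('side');cv2.imwrite('pics/w30_s.png',s[:,:,::-1]);crop('pics/s30.png',bright(s),300,230,440,370,4)
t=imaging.read_camera('top');cv2.imwrite('pics/w30_t.png',t[:,:,::-1]);print(state()['clock'],state()['position'],state()['gripper_width'])
```

```text
40.1 [ 0.61042016 -0.22811544  0.27969171] 0.9972348921896976
```

View pics/c30.png

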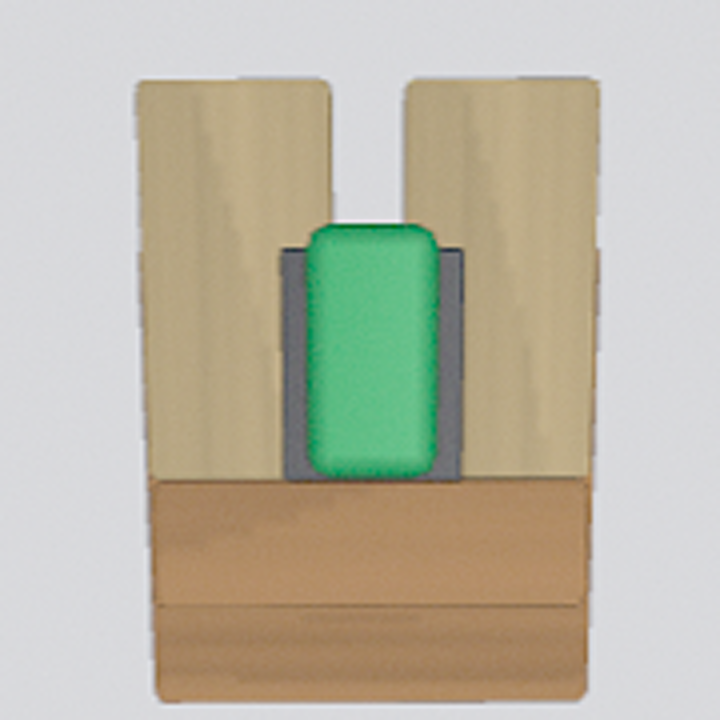

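View pics/s30.png

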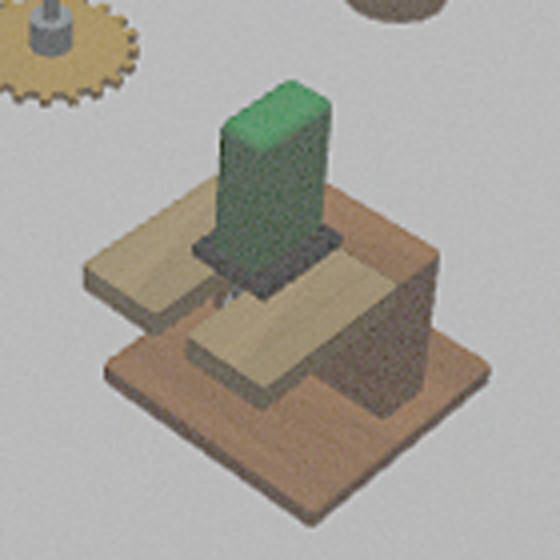

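View pics/w30_t.png

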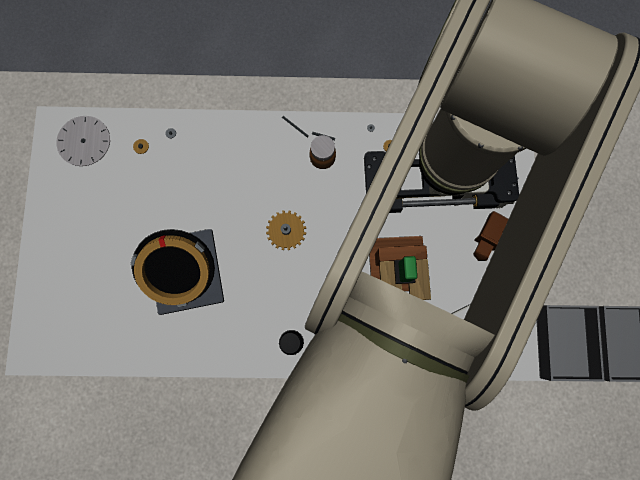

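The tool stands upright with its flange flat on the tines. Its back edge is level with the post line in the close crop (row 480), so the axis is within about 1 mm of home. In the top view the loupe (291,342), jar (322,150), gear (286,230) and bezel are where they were. Handing in.

```bash
python3 press.py w30; python3 -c "
from plant import ticket,state
print(ticket.job_done(),state()['clock'])"
```

```text
w30 side [[183.76, -1.0], [184.09, -0.5], [185.2, -1.5], [186.49, 0.0]]
the job is handed in; nothing more can be done
the job is handed in; nothing more can be done
```

The blade went one full turn clockwise round the bore edge, from the red mark to about 10° past it. The tool is back in the rack slot, upright and released, and I handed the job in at about 40 s.

**How the tilt was made:** the move interface only turns the gripper about its vertical axis, so I pivoted the tool in a light grip against the rack's tine ends to 29°. That put it about 1° off square to the face. I straightened it the same way afterwards.

**Pressure:** I estimated the cushion from side pictures at stops round the circle, with wrist force as a rough check:

| Position round the circle | Cushion depth |
|---|---|
| First touch, before the circle | 8.5 mm, eased to about 6 |
| 60° | 4.5–5 mm |
| 120° | about 3 mm, the lowest; corrected there |
| 170° | 6 mm |
| 230° | 8 mm, the highest during the circle |
| 290° | 6 mm |
| 350° to the end | about 5 mm |

These are spot checks; I did not measure between stops. At 120° one of two noisy wrist-force readings suggested slightly under 2 mm.

**Last checks:**
- The tool hangs flat on the tines, with its axis within about 1 mm of home.
- The cushion is fully back up.
- The bezel, gear, jar and loupe look unmoved, and I did not touch the look-alikes. In the last top view the arm hid the white one.
- The gripper is open and well clear.

**Disagreements:**
- The first wrist-camera tilt estimate, 29.5°, disagreed with the tighter silhouette fit, 22.5°. I trusted the fit and tilted further.
- The bore centre seemed 2–3 mm off along the direction of the mark, which I corrected partway round.
- After straightening, the tool was still 7.8° off upright. It went into the slot at that angle and was squared by settling the flange on the tines.

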